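Fit the loupe carriage on the chip-tray rail

ROBOT

A 7-joint arm with a two-finger parallel gripper is mounted at the origin on the work surface. World frame = base frame: x ahead of the robot, y to its left, z up, the work surface at z = 0. Lengths are in mm, angles in degrees, forces in N, time in s.
With the tool pointing down it reaches from about 425 to 950 mm from the base axis. Payload 16.7 kg.
Tool frame: the origin (TCP) lies between the finger pads; the fingertips stand 11 mm ahead of it and the grasp point (between the pads) lies 8 mm behind it; x points along the fingers, z is the direction in which the jaws open and shut, and the axes are right-handed (so a half turn about x gives the same grasp; the last joint's range is limited). The gripper opens to 94 mm and grips with 3 to 60 N. Pads are 16 mm wide; open, the fingers measure 119 mm over their backs; the gripper's body (75 mm by 177 mm) begins 78 mm behind the grasp point.
Start: joints at [67.237, 24.414, 4.234, 92.017, -1.954, 63.644, -3.845], TCP at [165.529, -654.351, 216.467] pointing down, gripper open.
Joint ranges: [-163.25, 163.25], [-28.42, 122.38], [-70.27, 78.77], [12.13, 141.07], [-58.53, 238.53], [9.26, 117.41], [-156.51, 156.51]. Speed limits (degrees/s): [108.29, 108.29, 136.94, 136.94, 172.46, 172.46, 172.46].

INTERFACE

Orientations are given as [roll, pitch, yaw] about the fixed x, y, z axes, in that order (R = Rz(yaw) Ry(pitch) Rx(roll)).
In Python, from workcell import state, optics, manip gives the robot as it stands.
- The arm moves only by the shell command python3 -m pendant 'ROWS' [FORCE]. ROWS is JSON, a list of rows, each a list of 7 numbers: the finger opening in m, from 0 to 0.094, then the shift along the tool's x, y, z in m, then the turn, a rotation vector about the tool's x, y, z in degrees. A call has 1 to 12 rows; each row shifts and turns the commanded pose from where the row before left it, along the tool's axes as they then stand; what a row does not reach is not made up. A row lasts 1/12 s, in which the tool goes at most 41.7 mm and 7.16 degrees, less where a joint would pass 70% of its speed; a pose out of reach is approached as far as the arm can. A call with a gripper value outside its range is refused whole. The fingers move at their own pace and stop on an object; FORCE is the grip in N (left out, the last holds). Time passes only in rows, so rows that do not move let the fingers close. It gives the time, the measured TCP pose, the force and the opening at its end, in the units of the state.
- state(): the state, without advancing time (a new reading comes with each control period).
- optics.snapshot(name): name is "side" or "top"; returns the picture (480x640x3 uint8, red, green, blue); there is no depth.
- optics.camera_info(name): a dict with "fx", "fy", "cx", "cy" (pixels), "world_from_camera" (4x4, takes a point from camera to world coordinates). Camera axes: x right, y up, looking along -z (the intrinsics and any distortion apply to the point x, -y, -z); pixel columns grow to the right and rows downward; lengths in mm; the calibration is good to about 2 mm. A picture is of the moment at which its call begins. camera_info takes no time and is no camera call.
- manip.finish_job(): hands the job in, once; it reports no verdict.
Trained networks look in the newest picture that a camera, given by its name, has taken for a name from the list of things; names that differ only in an ending like _2 or _b are one class to them, and where a whole thing is asked for, a point or a joint stands for the part that bears it (a point fixed in the world has none). Each returns a list of dicts, best first, with "confidence" (0 to 1); they miss things now and then, are a little off and sometimes report something else, mostly with a low value. They report only what shows in the picture. A call takes as long as a camera call. They do not tell look-alikes from the thing itself.
- optics.spot_in(name, camera): "extent" ([left, top, right, bottom] in pixels, round what is visible of it).
The state is a dict: "t": time; "joint_pos": joint angles; "joint_velocities": joint speeds; "joint_efforts": joint torques, N m; "eef_pos": TCP position; "tcp_rot": TCP orientation; "force": force on the tool from outside, world axes, zero at the start; "wrist_torque": the same for the moment, N m; "width": opening from 0.0 (shut) to 1.0 (fully open).
Only numpy, scipy, OpenCV 4.12 (cv2) and the standard library are available. Lean on these libraries where they do the work, as an engineer would, in place of code of your own. Each camera call takes 0.05 s, during which the arm holds its last target.

TASK

Slide the blue loupe carriage onto the steel dovetail rail from the rail's bevelled open end, gently, and along it until it rests fully home against the brass stop. Then tighten the black clamp knob on its top, clockwise, until the jaw grips the rail snugly but is not overtightened, and let go of it. Handle the carriage by its block, not by the lens; do not ram or force it, and leave the chip tray and the other things on the bench as they are.

Things in the scene. Friction and masses are not known exactly. Their poses are not given: they have to be found in the camera images.
- carriage: Blue anodised loupe carriage, 0.35 to 0.5 kg, standing upright and loose on the bench. Origin: on its underside, below the middle of the grip block. Saddle plate x 13 to 25, y -35 to 35, z 0 to 74 mm; its +x side is the dovetail channel, its -x side carries the loupe. End faces at y = +35 (leading) and -35. Fitted, its axes are parallel to those of rail.
- carriage_grip (a point): Centre of the top of the carriage's grip block: 74 mm above the carriage's origin, same axes. The block is 26 mm deep along x (-13 to 13), 30 mm wide along y, 74 mm high; take it from above with the fingers closing along y. It stands in front of the saddle plate; the knob's axis is 31 mm behind it (+x) and the knob's top 31 mm above it.
- carriage_channel (a point): Centre of the floor of the carriage's channel, 25 mm in +x and 37 mm above the carriage's origin, same axes. Fitted, it lies 0.7 mm in front (-x) of the dovetail's front face, on its centreline, with play of 0.7 mm in +x and 1.2 mm in -x, 0.7 mm downward, 0.7 to 2.7 mm upward (jaw position). Let go unclamped, the carriage sinks about 1.2 mm and leans up to 2 degrees, hanging on its upper jaw.
- loupe: Lens in a black ring, 52 mm across, on a steel arm: part of the carriage, its frame that of the carriage; ring centre at x = -66, y = 0, z = 36 mm. The fingers must not touch it.
- jaw: Aluminium lower jaw of the carriage, under the channel; its origin is the carriage's origin raised by the jaw's lift. The knob draws it straight up against the dovetail's lower flank, 2 mm a radian. Spring washers: once it bites, the clamp force rises by about 75 N a radian.
- knob_top (a point): Centre of the top of the round black knurled clamp knob, 105 mm above the carriage's origin at carriage x = 31, y = 0; z up. Knob 29 mm across (32 over the knurls), its grip 22 mm high with 9 mm free below it down to the carriage's flat top. Vertical axis; clockwise seen from above tightens. It does not climb or sink as it turns. The rail, bar and stop stay below the carriage's top.
- knob: The clamp knob itself, origin on its axis at the carriage's top. It starts backed off 1 to 2.5 rad from where the jaw bites (it varies, felt only), so it may take more than one grasp. Free, its thread drags with about 0.12 N m, and it stays where it is left; each newton of clamp adds 0.002 N m. Snug is 40 to 80 N: 0.08 to 0.16 N m more than the free drag, about 0.6 to 1.1 rad past the bite.
- rail: Fixed stand: plywood board (x -145 to 55, y -135 to 135 mm, top at z = 45) with a horizontal steel dovetail rail along y, dovetail facing -x. Origin: bench level, under the rail's middle, in the plane of the dovetail's front face. Dovetail y -120 (open end) to 120, centreline z = 122, 12 mm deep, 36 high in front, 24 at the root; behind it a bar 48 high.
- rail_mouth (a point): Centre of the dovetail's front face at its open end, where the carriage goes on; axes those of rail. The last 14 mm at this end are bevelled by 2.5 mm all round. The carriage slides on towards +y.
- stop: Brass stop block 22 mm long fixed on the rail, 0 to 70 mm past the rail's middle. Origin: on its face that meets the carriage (facing -y), on the dovetail's centreline in the plane of its front face; axes those of rail. Seated, the carriage's origin is at y = -35 mm of this frame.
- tray_work: White chip tray 62 x 250 x 26 mm lying on the stand's board, under the loupe's path. Leave it.
- jar: Clear sample jar with a white cap, 60 mm across, 75 mm high. Leave it.
- reagent: Amber bottle, 54 mm across, 115 mm high. Leave it.
- brush: Wooden brush 170 mm long lying on the bench. Leave it.
- dish: White ceramic dish 72 mm across, 18 mm high. Leave it.
- mouse: White computer mouse, 100 x 56 x 32 mm. Leave it.
Things that resemble listed ones, but are neither listed nor needed, are in the scene too. Of the things that look like the carriage, the smaller one is meant.

How it is judged (in metres and radians):
On the way, in this order (a step that is already met when the one before it is completed fails the run):
1. the carriage is on the dovetail over its whole length, with the jaw not yet clamped (y of carriage in the frame of rail above -0.085 m and x of carriage in the frame of rail between -0.03 and -0.022 m and z of carriage in the frame of rail between 0.081 and 0.09 m and angle between the y axis of carriage and the y axis of rail, either way round below 0.08 rad and contact force between jaw and rail below 20 N), for 0.1 s.
2. the carriage is pushed home against the stop (contact force between carriage and stop above 2 N), for 0.05 s.
At the end, for the whole second after the job is handed in: the carriage is on the dovetail, upright within 3.4 degrees, its leading end within 2 mm of the stop, at rest and let go, and the jaw grips the rail with more than 25 N (y of carriage in the frame of stop between -0.037 and -0.033 m and x of carriage in the frame of rail between -0.029 and -0.022 m and z of carriage in the frame of rail between 0.081 and 0.089 m and angle between the y axis of carriage and the y axis of rail, either way round below 0.04 rad and angle between carriage's own z axis and vertical below 0.06 rad and contact force between jaw and rail above 25 N and linear speed of carriage below 0.01 m/s); the robot touches nothing.
It fails at once if the carriage was rammed against the stop (over 30 N) (contact force between carriage and stop above 30 N).
It fails at once if the carriage was forced or jammed on the rail (over 50 N before the jaw grips) (contact force between carriage and rail above 50 N and contact force between jaw and rail below 5 N).
It fails at once if the clamp was overtightened (jaw force over 100 N) (contact force between jaw and rail above 100 N).
It fails at once if the fingers touched the lens (contact force between the fingers and loupe above 0.5 N).
It fails at once if the chip tray, jar, bottle, brush, dish or mouse was moved (over 15 mm) (distance of any of tray_work, jar, reagent, brush, dish, mouse from where it was at the start of the episode above 0.015 m).
It also fails if it takes over 72 s, if anything falls off the work surface, if the arm or the gripper's body presses on something with over 40 N, if the wrist force passes 120 N, or if a joint passes its speed limit or range.

## Working session

There is one attempt and no reset: what is moved stays moved. The work goes in short steps, Python scripts to look and compute and a shell command to move; the robot and the scene stay as the last step left them, time stands still between calls to the robot, and variables do not carry over. Pictures are saved under pics/ and viewed, and the job is handed in when it is done.

```bash
ls; mkdir -p pics
python3 - <<'E'
from workcell import state, optics, manip
import cv2, numpy as np
print(state())
for n in ("side","top"):
    im=optics.snapshot(n); cv2.imwrite(f"pics/{n}0.png",im[:,:,::-1])
    c=optics.camera_info(n); print(n,{k:(np.round(v,3).tolist() if not isinstance(v,str) else v) for k,v in c.items()})
    for k in ("carriage","rail","stop","knob","loupe","tray_work"):
        for d in optics.spot_in(k,n): print(n,k,d)
E
```

```text
pics
{'t': 0.0, 'joint_pos': array([67.23691943, 24.44920693,  4.23247731, 92.04982365, -1.95361249,
       63.64340279, -3.84527516]), 'joint_velocities': array([-0.05625844, -0.05937026,  0.00400891,  0.06720355,  0.05960056,
        0.00620188, -0.03278436]), 'joint_efforts': array([ 2.71924459e-03, -9.35805058e+01,  3.66758443e+00, -4.54186642e+01,
       -4.89568524e-02,  2.02992669e-02,  3.96028827e-05]), 'eef_pos': array([ 165.41370021, -654.00456632,  215.79998922]), 'tcp_rot': array([-175.30239473,   89.92975454,  108.89153014]), 'force': array([ 0.45080607, -0.01217538,  0.34659593]), 'wrist_torque': array([-0.02007431,  0.01344281, -0.01265362]), 'width': 0.9993521799905405}
side {'fx': 553.576, 'fy': 553.576, 'cx': 317.958, 'cy': 243.238, 'world_from_camera': [[-0.885, 0.332, -0.325, 49.442], [-0.465, -0.623, 0.63, 837.452], [0.007, 0.708, 0.706, 1015.085], [0.0, 0.0, 0.0, 1.0]]}
side carriage {'extent': [408.1, 181.6, 480.6, 241.9], 'confidence': 0.97}
side carriage {'extent': [326.1, 144.9, 376.8, 186.5], 'confidence': 0.82}
side carriage {'extent': [347.7, 166.3, 373.8
[... 826 characters left out ...]
 [-0.01, 0.164, 0.986, 1538.174], [0.0, 0.0, 0.0, 1.0]]}
top carriage {'extent': [429.6, 188.9, 464.5, 246.7], 'confidence': 0.94}
top carriage {'extent': [390.3, 294.1, 432.5, 371.0], 'confidence': 0.61}
top rail {'extent': [242.7, 172.2, 346.7, 255.0], 'confidence': 0.69}
top stop {'extent': [261.0, 183.6, 272.5, 193.5], 'confidence': 0.63}
top knob {'extent': [406.9, 295.0, 426.1, 312.8], 'confidence': 0.6}
top knob {'extent': [444.0, 193.4, 454.5, 200.9], 'confidence': 0.58}
top loupe {'extent': [449.6, 216.8, 467.4, 245.6], 'confidence': 0.89}
top loupe {'extent': [404.0, 329.2, 429.4, 370.2], 'confidence': 0.68}
top tray_work {'extent': [245.7, 213.9, 336.7, 248.1], 'confidence': 0.63}
```

View pics/side0.png

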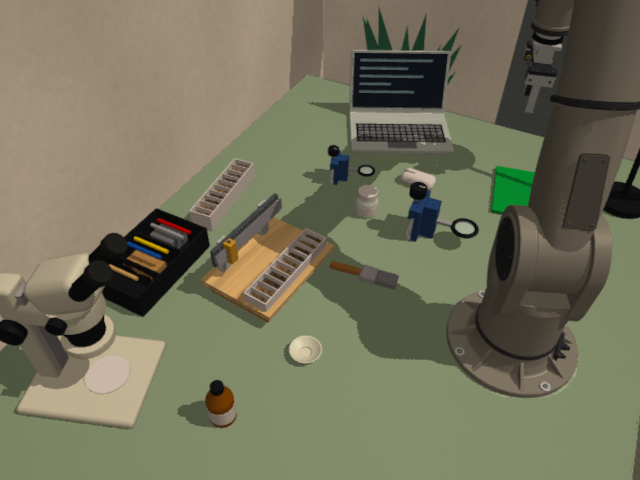

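View pics/top0.png

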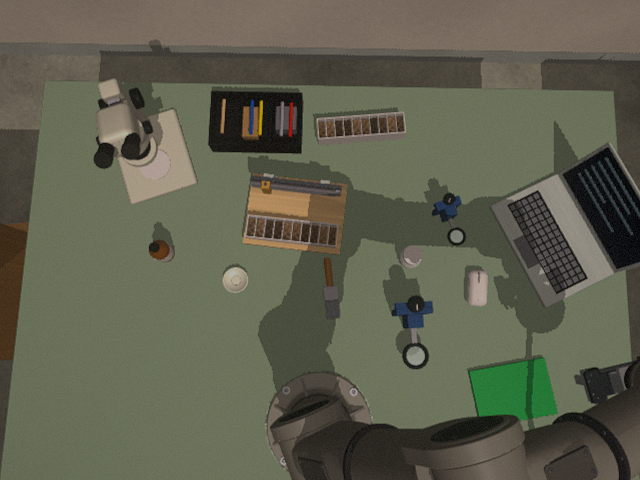

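Both views hold two candidates for the carriage: a small one at top (447,215) / side (340,163), and a large one at top (412,325) / side (425,215). A 52 mm ring should show about 19 px across in the top view. The first one fits (about 18 px) and the second is about 26 px, so I choose the first and check it in close crops.

Run:
```python
import cv2, numpy as np
def crop(f,x0,y0,w,h,s,o):
    im=cv2.imread(f)[y0:y0+h,x0:x0+w]; return cv2.imwrite(o,cv2.resize(im,None,fx=s,fy=s,interpolation=cv2.INTER_CUBIC))
crop("pics/top0.png",420,180,60,75,8,"pics/c1.png")
crop("pics/side0.png",315,135,75,60,8,"pics/c2.png")
crop("pics/top0.png",235,165,120,95,6,"pics/c3.png")
crop("pics/side0.png",195,185,145,140,4,"pics/c4.png")
```

```text
(no output)
```

View pics/c1.png

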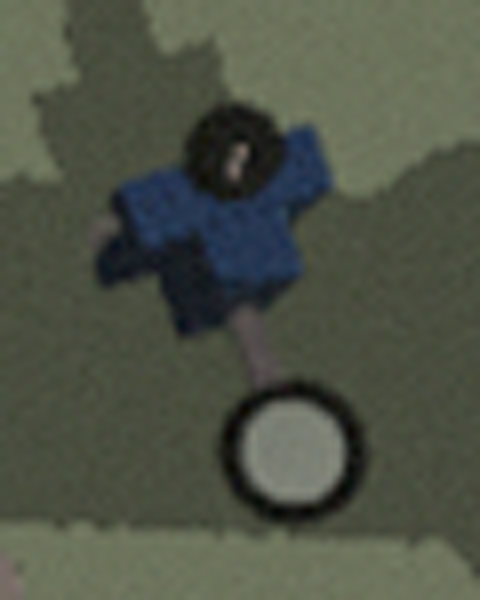

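View pics/c2.png

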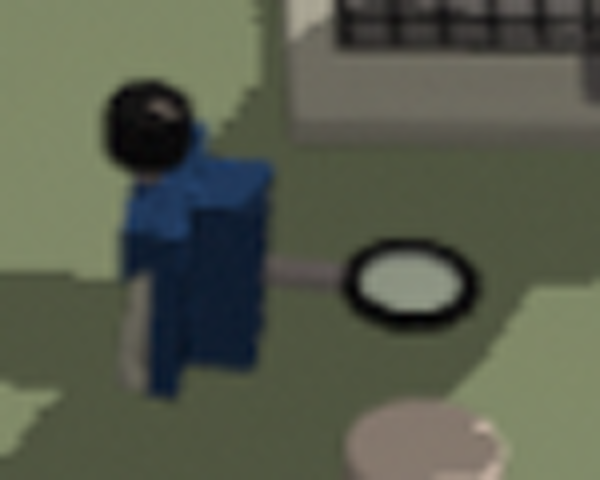

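View pics/c3.png

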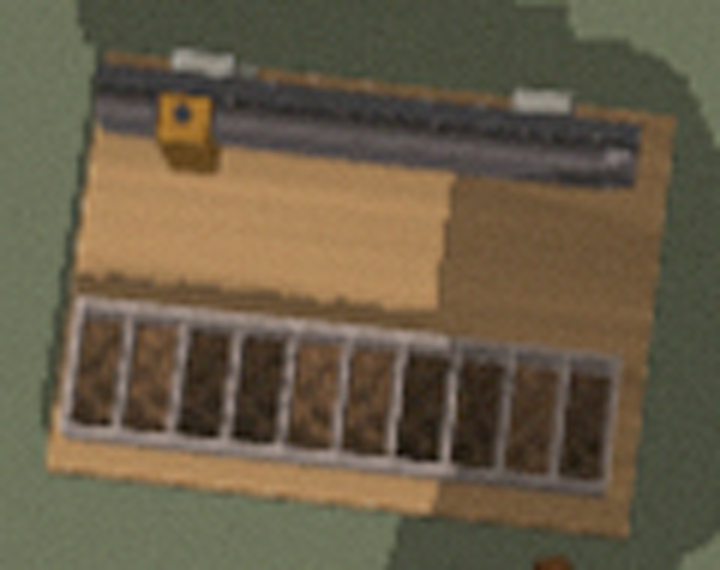

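View pics/c4.png

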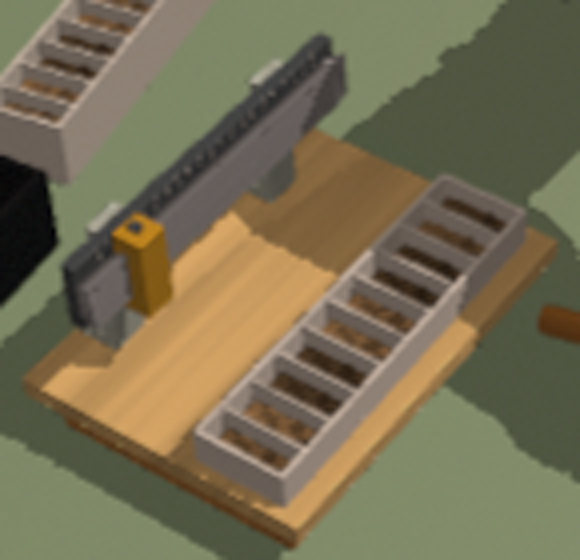

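Crops: the small carriage stands upright in the top view with its knob at (449,198) and ring at (456,236). The rail's open end is at top (341,187) and the brass stop at (266,187). I'll fit both poses from hand-picked points.

```bash
cat > h.py <<'E'
import numpy as np, cv2
from scipy.optimize import least_squares
from workcell import state, optics, manip
C={n:optics.camera_info(n) for n in("side","top")}
def proj(n,P):
    c=C[n]; T=np.linalg.inv(np.array(c["world_from_camera"])); P=np.atleast_2d(P)
    p=P@T[:3,:3].T+T[:3,3]; 
    return np.c_[c["cx"]+c["fx"]*p[:,0]/-p[:,2], c["cy"]+c["fy"]*-p[:,1]/-p[:,2]]
def rz(a): a=np.radians(a); return np.array([[np.cos(a),-np.sin(a),0],[np.sin(a),np.cos(a),0],[0,0,1]])
def uc(u,s,o): return (np.array(u,float)+.5)/s-.5+np.array(o)
def crop(n,im,x0,y0,w,h,s,o,lines=()):
    i=cv2.resize(im[y0:y0+h,x0:x0+w,::-1],None,fx=s,fy=s,interpolation=cv2.INTER_CUBIC)
    for a,b,col in lines:
        p=[tuple(int(v) for v in ((q-np.array([x0,y0])+.5)*s-.5)) for q in proj(n,[a,b])]
        cv2.line(i,p[0],p[1],col,1,cv2.LINE_AA)
    cv2.imwrite(o,i)
def box(x0,x1,y0,y1,z0,z1):
    v=np.array([[x,y,z] for x in(x0,x1) for y in(y0,y1) for z in(z0,z1)],float)
    return [(v[i],v[j]) for i in range(8) for j in range(i+1,8) if (v[i]!=v[j]).sum()==1]
def tr(lines,p,R,col): return [(R@a+p,R@b+p,col) for a,b in lines]
def circ(c,r,n=32):
    t=np.linspace(0,2*np.pi,n+1); q=np.c_[c[0]+r*np.cos(t),c[1]+r*np.sin(t),np.full(n+1,c[2])]
    return list(zip(q[:-1],q[1:]))
CAR=box(-13,13,-15,15,0,74)+box(13,25,-35,35,0,74)+circ((31,0,105),14.5)+circ((31,0,83),14.5)+circ((-66,0,36),26)
RAIL=box(-145,55,-135,135,45,45.001)+box(12,13,-120,120,98,146)+[(np.array([2.5,-120,z]),np.array([2.5,120,z])) for z in(106.5,137.5)]+[(np.array([x,-120,122-s*h]),np.array([x,-120,122+s*h])) for s in(1,) for x,h in((0,15.5),)]+[(np.array([0,-106,104.]),np.array([0,120,104.])),(np.array([0,-106,140.]),np.array([0,120,140.]))]
E
cat > fit0.py <<'E'
from h import *
t=lambda u:("top",uc(u,8,(420,180))); s=lambda u:("side",uc(u,8,(315,135)))
obs=[((31,0,105),t((236,148))),((-66,0,36),t((293,452))),((25,-35,74),t((315,125))),((13,-35,74),t((332,185))),((25,35,74),t((118,190))),((-13,-15,74),t((300,272))),((-13,15,74),t((215,282))),
((-66,0,36),s((411,283))),((-13,-15,74),s((272,163))),((-13,15,74),s((264,206))),((13,15,74),s((190,208))),((25,35,74),s((125,234))),((13,35,0),s((172,397))),((-13,15,0),s((250,370)))]
def f(p): return np.concatenate([(proj(o[0],rz(p[2])@np.array(m)+[p[0],p[1],0])[0]-o[1]) for m,o in obs])
r=least_squares(f,[560,-350,15],loss="soft_l1"); print("car",r.x.round(2)); print(f(r.x).reshape(-1,2).round(1).tolist())
t=lambda u:("top",uc(u,6,(235,165))); s2=lambda u:("side",uc(u,4,(195,185)))
ob2=[((-145,135,45),t((48,470))),((-145,-135,45),t((630,536))),((55,-135,45),t((675,117))),((55,135,45),t((105,52))),
((-145,135,45),s2((297,540))),((55,135,45),s2((26,385))),((-145,-135,45),s2((556,244)))]
def g(p): return np.concatenate([(proj(o[0],rz(p[2])@np.array(m)+[p[0],p[1],0])[0]-o[1]) for m,o in ob2])
q=least_squares(g,[600,50,-7],loss="soft_l1"); print("rail",q.x.round(2)); print(g(q.x).reshape(-1,2).round(1).tolist())
top=cv2.imread("pics/top0.png")[:,:,::-1]; side=cv2.imread("pics/side0.png")[:,:,::-1]
L=tr(CAR,np.r_[r.x[:2],0],rz(r.x[2]),(0,255,255)); M=tr(RAIL,np.r_[q.x[:2],0],rz(q.x[2]),(0,255,0))
a=lambda n,im,*k:(crop(n,im,*k[:5],"pics/_a.png",L+M),cv2.imread("pics/_a.png"))[1]
A=a("top",top,420,180,60,75,6); B=a("side",side,315,135,75,60,5)
c=np.zeros((450,740,3),np.uint8); c[:450,:360]=A; c[:300,365:740]=B; cv2.imwrite("pics/o1.png",c)
cv2.imwrite("pics/o2.png",a("top",top,235,165,120,95,6)); cv2.imwrite("pics/o3.png",a("side",side,195,185,145,140,4))
E
python3 fit0.py
```

```text
car [ 580.04 -344.6    18.07]
[[-0.0, -1.8], [-1.3, -1.1], [0.5, 2.3], [-0.2, -1.1], [0.7, 1.4], [-0.1, -1.0], [0.1, 0.9], [-0.4, 0.4], [0.0, -0.3], [-0.3, 0.5], [-0.2, -0.8], [2.7, -0.3], [0.3, 0.4], [0.3, 0.5]]
rail [612.8   76.96  -5.46]
[[-1.4, -0.2], [-1.1, 0.1], [-0.5, -0.2], [-0.8, -0.2], [1.1, -2.1], [-0.3, -1.3], [1.6, -0.9]]
```

View pics/o1.png

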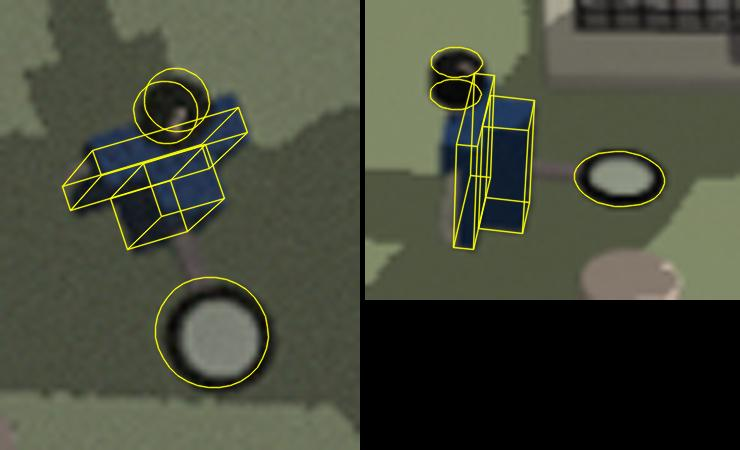

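View pics/o2.png

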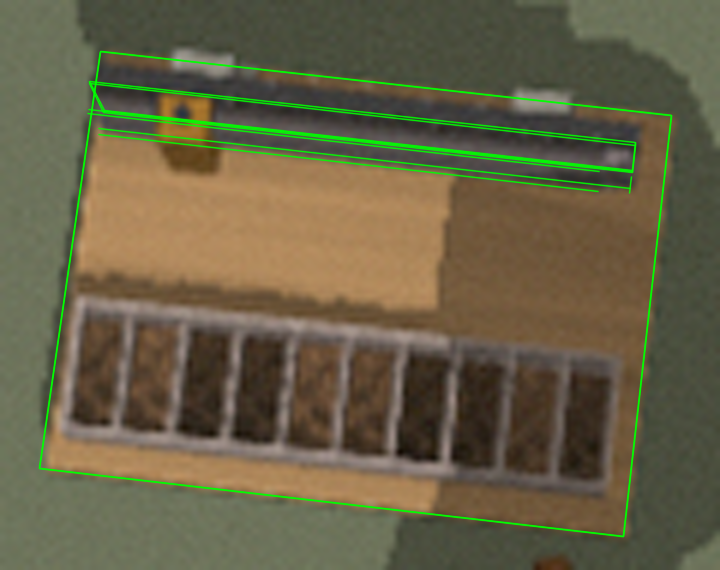

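View pics/o3.png

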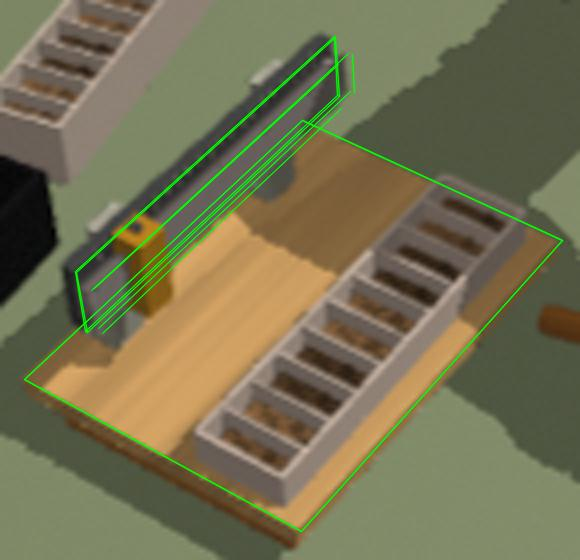

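```bash
python3 - <<'E'
s=open('fit0.py').read()
s=s.replace("((25,-35,74),t((315,125)))","((XF,-35,74),t((315,125)))").replace("((25,35,74),t((118,190)))","((XF,35,74),t((118,190)))").replace("((25,35,74),s((125,234)))","((XF,35,74),s((125,234)))")
s=s.replace("from h import *","from h import *\nXF=-999")
s=s.replace("rz(p[2])@np.array(m)+[p[0],p[1],0])[0]-o[1]) for m,o in obs","rz(p[2])@np.where(np.array(m)==-999,p[3],m)+[p[0],p[1],0])[0]-o[1]) for m,o in obs").replace("[560,-350,15]","[560,-350,15,40]")
s=s.replace("L=tr(CAR","L=tr(CAR+box(25,r.x[3],-35,35,60,74)")
open('fit0.py','w').write(s)
E
python3 fit0.py
```

```text
car [ 578.98 -345.     18.27   32.29]
[[0.1, -1.4], [-1.0, -0.7], [-0.3, 0.2], [-0.1, -0.8], [-0.0, -0.6], [0.1, -0.6], [0.3, 1.3], [-0.0, 0.4], [0.4, -0.3], [0.1, 0.5], [0.2, -0.7], [0.6, -0.5], [0.7, 0.5], [0.7, 0.6]]
rail [612.8   76.96  -5.46]
[[-1.4, -0.2], [-1.1, 0.1], [-0.5, -0.2], [-0.8, -0.2], [1.1, -2.1], [-0.3, -1.3], [1.6, -0.9]]
```

View pics/o1.png

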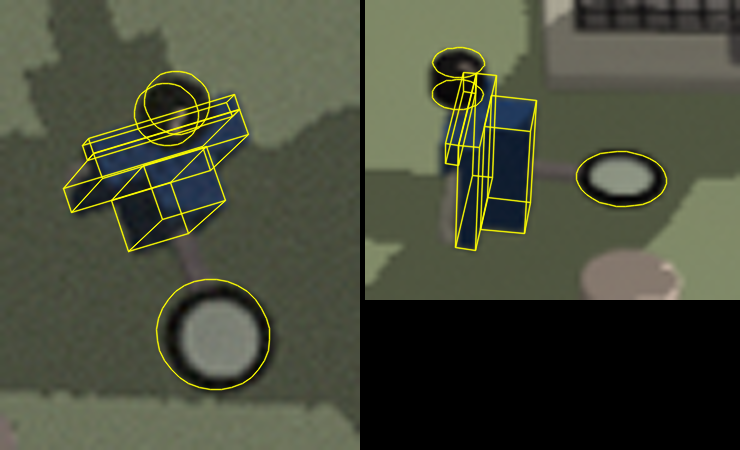

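```bash
cat >> h.py <<'E'
from scipy.spatial.transform import Rotation as Ro
def TR(s=None): s=s or state(); return Ro.from_euler('xyz',s['tcp_rot'],degrees=True).as_matrix(), np.array(s['eef_pos'])
def goal(yaw,flip=1):
    y=rz(yaw)[:,1]*flip; x=np.array([0,0,-1.]); return np.c_[x,np.cross(y,x),y]
def delta(Rg,pg):
    s=state(); R,p=TR(s); rv=Ro.from_matrix(R.T@Rg).as_rotvec(degrees=True)
    print("t",round(s['t'],2),"p",p.round(2),"rotvec(tool now)",rv.round(2),"shift in now-tool",(R.T@(pg-p)).round(2),"shift in goal-tool",(Rg.T@(pg-p)).round(2),"F",np.round(s['force'],1),"M",np.round(s['wrist_torque'],2),"w",round(s['width']*94,2))
E
python3 - <<'E'
from h import *
R,p=TR(); print(R.round(3))
for f in(1,-1): delta(goal(18.3,f),rz(18.3)@np.array([-2,0,0])+[579,-345,216])
E
```

```text
[[ 0.     0.969  0.245]
 [ 0.     0.245 -0.969]
 [-1.     0.    -0.   ]]
t 0.7 p [ 165.54 -654.34  216.47] rotvec(tool now) [ 1.7589e+02 -0.0000e+00  1.0000e-02] shift in now-tool [   0.49  474.7  -198.37] shift in goal-tool [ 4.7000e-01 -4.8768e+02  1.6387e+02] F [-0.8  0.1 -0.7] M [0.   0.08 0.03] w 93.85
t 0.7 p [ 165.54 -654.34  216.47] rotvec(tool now) [-4.11 -0.   -0.  ] shift in now-tool [   0.49  474.7  -198.37] shift in goal-tool [ 4.7000e-01  4.8768e+02 -1.6387e+02] F [-0.8  0.1 -0.7] M [0.   0.08 0.03] w 93.85
```

```bash
python3 -m pendant '[[0.094,0,0.0297,-0.0124,0,0,0],[0.094,0,0.0297,-0.0124,0,0,0],[0.094,0,0.0297,-0.0124,0,0,0],[0.094,0,0.0297,-0.0124,0,0,0],[0.094,0,0.0297,-0.0124,0,0,0],[0.094,0,0.0297,-0.0124,0,0,0],[0.094,0,0.0297,-0.0124,0,0,0],[0.094,0,0.0297,-0.0124,0,0,0]]' 30; python3 -m pendant '[[0.094,0,0.0297,-0.0124,0,0,0],[0.094,0,0.0297,-0.0124,0,0,0],[0.094,0,0.0297,-0.0124,0,0,0],[0.094,0,0.0297,-0.0124,0,0,0],[0.094,0,0.0297,-0.0124,0,0,0],[0.094,0,0.0297,-0.0124,0,0,0],[0.094,0,0.0297,-0.0124,0,0,0],[0.094,0,0.0297,-0.0124,-4.1,0,0],[0.094,0,0,0,0,0,0],[0.094,0,0,0,0,0,0]]'
python3 - <<'E'
from h import *
delta(goal(18.3,-1),rz(18.3)@np.array([-2,0,0])+[579,-345,216])
for n,k in(("top",(400,160,100,100,6)),("side",(280,80,130,120,5))):
    crop(n,optics.snapshot(n),*k,f"pics/{n}1.png",tr(CAR,np.array([579,-345,0]),rz(18.3),(0,255,255)))
E
```

```text
t: 1.37
eef_pos: [372.7, -498.8, 216.7]
tcp_rot: [35.0, 90.0, -40.8]
force: [0.0, -1.1, -0.0]
width: 1.001
t: 2.2
eef_pos: [579.0, -343.6, 216.1]
tcp_rot: [155.4, 90.0, 83.9]
force: [-0.9, -0.8, -0.7]
width: 0.999
t 2.2 p [ 578.99 -343.6   216.15] rotvec(tool now) [ 0.2  -0.04 -0.02] shift in now-tool [ 0.15 -2.44  1.33] shift in goal-tool [ 0.15 -2.43  1.34] F [-0.9 -0.8 -0.7] M [-0.02 -0.04 -0.02] w 93.92
```

View pics/top1.png

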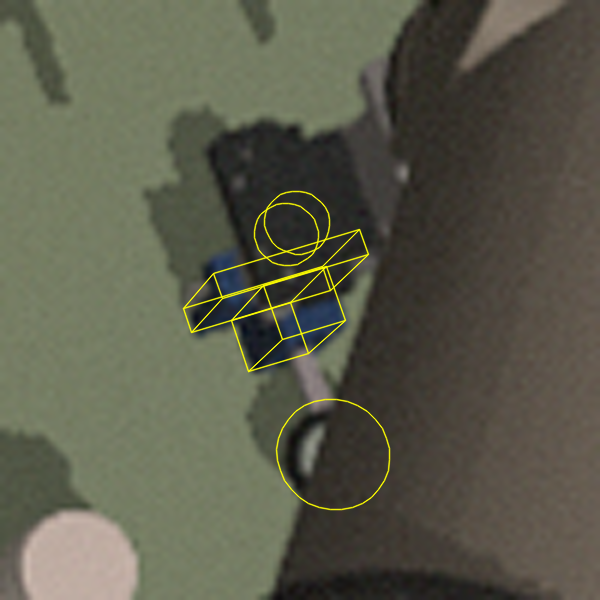

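View pics/side1.png

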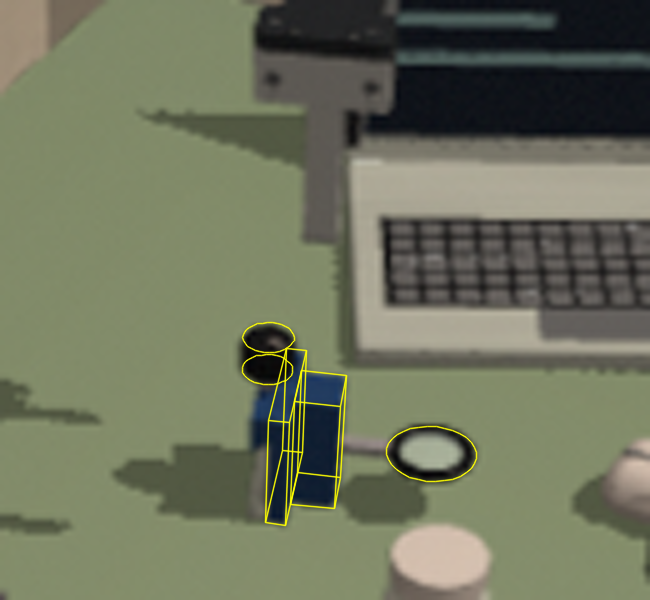

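Run:
```python
from h import *
R,p=TR()
for l in([11,0,-47],[11,0,-59.5],[11,8,-59.5],[11,-8,-59.5],[11,8,-47],[11,-8,-47]):
    q=proj("side",R@np.array(l)+p)[0]; print(l,((q-[280,80]+.5)*5-.5).round(1))
```

```text
[11, 0, -47] [323.6 236.1]
[11, 0, -59.5] [320.5 249.3]
[11, 8, -59.5] [305.3 247.8]
[11, -8, -59.5] [335.7 250.7]
[11, 8, -47] [308.5 234.7]
[11, -8, -47] [338.7 237.6]
```

```bash
python3 -m pendant '[[0.094,0.01,-0.0024,0.0013,0.2,0,0],[0.094,0.02,0,0,0,0,0],[0.094,0.025,0,0,0,0,0],[0.094,0.025,0,0,0,0,0],[0.094,0.025,0,0,0,0,0],[0.094,0.025,0,0,0,0,0],[0.094,0.02,0,0,0,0,0],[0.094,0.014,0,0,0,0,0],[0.094,0.008,0,0,0,0,0],[0.094,0,0,0,0,0,0],[0.094,0,0,0,0,0,0]]'
python3 - <<'E'
from h import *
delta(goal(18.3,-1),rz(18.3)@np.array([-2,0,0])+[579,-345,44])
for n,k in(("side",(280,80,130,120,5)),):
    crop(n,optics.snapshot(n),*k,f"pics/{n}2.png")
E
```

```text
t: 3.22
eef_pos: [575.7, -347.9, 44.9]
tcp_rot: [27.4, 90.0, -44.6]
force: [0.5, -0.1, 0.9]
width: 1.0
t 3.22 p [ 575.66 -347.95   44.9 ] rotvec(tool now) [-0.24  0.02 -0.01] shift in now-tool [ 0.9   2.09 -1.76] shift in goal-tool [ 0.9   2.09 -1.75] F [ 0.5 -0.1  0.9] M [-0.01  0.04 -0.05] w 93.96
```

View pics/side2.png

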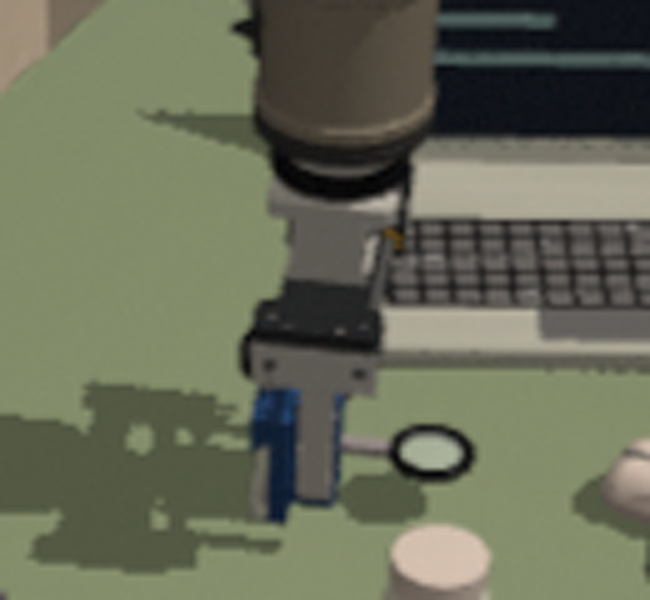

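```bash
python3 -m pendant '[[0.094,0.001,0.001,-0.0018,-0.2,0,0],[0.05,0,0,0,0,0,0],[0.03,0,0,0,0,0,0],[0.02,0,0,0,0,0,0],[0.02,0,0,0,0,0,0],[0.02,0,0,0,0,0,0],[0.02,0,0,0,0,0,0]]' 30
python3 - <<'E'
from h import *
delta(goal(18.3,-1),rz(18.3)@np.array([-2,0,0])+[579,-345,44])
E
python3 -m pendant '[[0.02,0,0,0,0,0,0],[0.02,0,0,0,0,0,0],[0.02,0,0,0,0,0,0]]'
python3 - <<'E'
from h import *
delta(goal(18.3,-1),rz(18.3)@np.array([-2,0,0])+[579,-345,44])
E
```

```text
t: 3.85
eef_pos: [576.1, -345.5, 43.5]
tcp_rot: [118.3, 90.0, 46.6]
force: [-0.1, 0.6, -0.1]
width: 0.612
t 3.85 p [ 576.08 -345.48   43.54] rotvec(tool now) [-0.01 -0.   -0.  ] shift in now-tool [-0.46  0.92  0.46] shift in goal-tool [-0.46  0.92  0.46] F [-0.1  0.6 -0.1] M [-0.    0.05  0.  ] w 57.48
t: 4.1
eef_pos: [576.1, -345.4, 43.4]
tcp_rot: [-172.2, 90.0, 116.1]
force: [-1.0, -0.6, -0.8]
width: 0.399
t 4.1 p [ 576.08 -345.42   43.45] rotvec(tool now) [-0.   -0.01  0.  ] shift in now-tool [-0.55  0.9   0.52] shift in goal-tool [-0.55  0.9   0.52] F [-1.  -0.6 -0.8] M [-0.04  0.02 -0.03] w 37.53
```

```bash
python3 -m pendant '[[0.02,0,0,0,0,0,0],[0.02,0,0,0,0,0,0],[0.02,0,0,0,0,0,0],[0.02,0,0,0,0,0,0]]'
python3 - <<'E'
from h import *
delta(goal(18.3,-1),rz(18.3)@np.array([-2,0,0])+[579,-345,44])
E
```

```text
t: 4.43
eef_pos: [575.9, -345.8, 43.5]
tcp_rot: [-49.4, 90.0, -121.1]
force: [-0.4, -1.5, -0.1]
width: 0.321
t 4.43 p [ 575.92 -345.75   43.49] rotvec(tool now) [-0.02  0.01  0.01] shift in now-tool [-0.51  1.16  0.25] shift in goal-tool [-0.51  1.16  0.25] F [-0.4 -1.5 -0.1] M [-0.64  0.15 -0.08] w 30.2
```

```bash
python3 -m pendant '[[0.02,-0.005,0,0,0,0,0],[0.02,-0.01,0,0,0,0,0],[0.02,-0.015,0,0,0,0,0],[0.02,-0.015,0,0,0,0,0],[0.02,-0.015,0,0,0,0,0],[0.02,-0.015,0,0,0,0,0],[0.02,-0.01,0,0,0,0,0],[0.02,-0.005,0,0,0,0,0],[0.02,0,0,0,0,0,0],[0.02,0,0,0,0,0,0]]' 45
python3 - <<'E'
from h import *
delta(goal(-5.5,-1),rz(-5.5)@np.array([-26-2,-195,0])+[612.8,77,128.5])
for n,k in(("top",(400,160,100,100,6)),("side",(280,60,130,120,5))):
    crop(n,optics.snapshot(n),*k,f"pics/{n}3.png")
E
```

```text
t: 5.27
eef_pos: [575.9, -345.2, 133.2]
tcp_rot: [-152.8, 90.0, 135.5]
force: [-0.1, -0.5, -4.3]
width: 0.32
t 5.27 p [ 575.92 -345.25  133.22] rotvec(tool now) [ 2.38e+01 -2.00e-02  1.00e-02] shift in now-tool [   4.78   63.28 -222.2 ] shift in goal-tool [   4.72  -31.76 -228.84] F [-0.1 -0.5 -4.3] M [0.   0.12 0.02] w 30.08
```

View pics/side3.png

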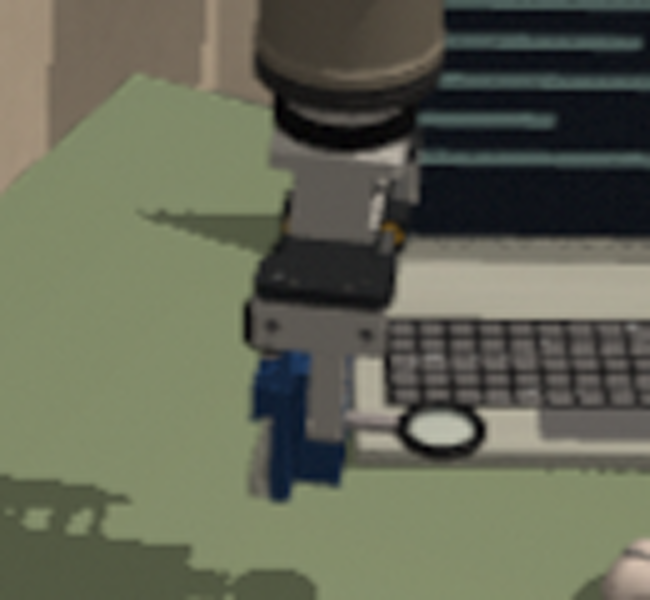

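```bash
python3 -m pendant '[[0.02,0,0,0,4.8,0,0],[0.02,0,0,0,4.8,0,0],[0.02,0,0,0,4.8,0,0],[0.02,0,0,0,4.7,0,0],[0.02,0,0,0,4.7,0,0]]'; python3 -m pendant '[[0.02,0,-0.004,-0.022,0,0,0],[0.02,0,-0.004,-0.026,0,0,0],[0.02,0,-0.004,-0.026,0,0,0],[0.02,0,-0.004,-0.026,0,0,0],[0.02,0,-0.004,-0.026,0,0,0],[0.02,0,-0.004,-0.026,0,0,0],[0.02,0,-0.004,-0.026,0,0,0],[0.02,0,-0.004,-0.026,0,0,0],[0.02,0.004,0,-0.025,0,0,0],[0.02,0.001,0,0,0,0,0],[0.02,0,0,0,0,0,0],[0.02,0,0,0,0,0,0]]'
python3 - <<'E'
from h import *
delta(goal(-5.5,-1),rz(-5.5)@np.array([-26-2,-195,0])+[612.8,77,128.5])
top=optics.snapshot("top");side=optics.snapshot("side")
cv2.imwrite("pics/top4f.png",top[:,:,::-1]);cv2.imwrite("pics/side4f.png",side[:,:,::-1])
crop("top",top,235,160,180,110,4,"pics/top4.png"); crop("side",side,195,130,190,200,3,"pics/side4.png")
E
```

```text
t: 5.78
eef_pos: [575.7, -345.2, 132.4]
tcp_rot: [-113.3, 89.9, 151.0]
force: [0.3, 0.5, -3.7]
width: 0.314
t: 6.78
eef_pos: [565.9, -114.9, 128.0]
tcp_rot: [-73.4, 89.9, -168.9]
force: [0.2, -1.0, -4.1]
width: 0.318
t 6.78 p [ 565.92 -114.88  128.01] rotvec(tool now) [-0.01  0.02  0.05] shift in now-tool [-0.49  0.28 -0.49] shift in goal-tool [-0.49  0.28 -0.49] F [ 0.2 -1.  -4.1] M [0.   0.03 0.  ] w 29.88
```

View pics/top4.png

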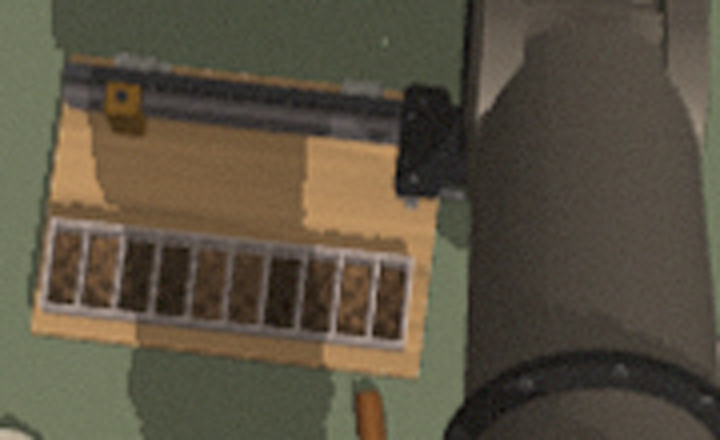

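View pics/side4.png

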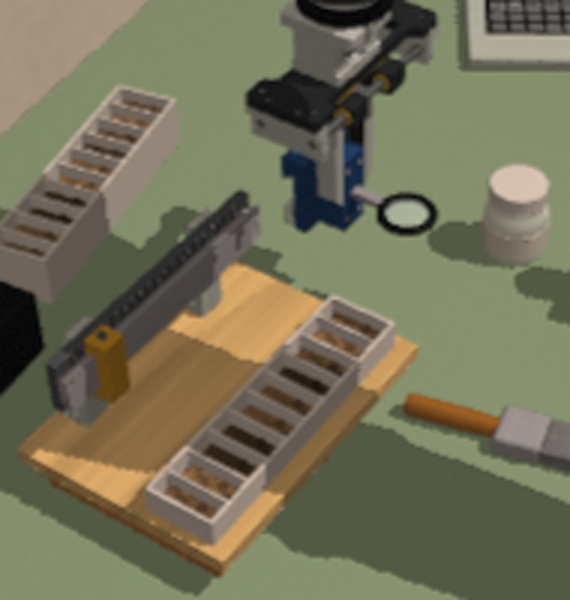

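```bash
cat > edge.py <<'E'
from h import *
from scipy.ndimage import map_coordinates, gaussian_filter
def edgepts(n,im,A,B,k=40,w=3.5,sign=0):
    """subpixel edge points near projected segment; returns list (pt, normal, offset)"""
    g=gaussian_filter(im.astype(float).mean(2),0.7); t=np.linspace(.05,.95,k)[:,None]
    P=proj(n,A+(B-A)*t); d=P[-1]-P[0]; d/=np.linalg.norm(d); nn=np.array([-d[1],d[0]])
    s=np.arange(-w,w+.01,.1); off=[]
    for p in P:
        q=p+s[:,None]*nn; v=map_coordinates(g,[q[:,1],q[:,0]],order=3); gr=np.gradient(v,s)
        if sign: gr=gr*sign
        else: gr=abs(gr)
        i=gr.argmax(); off.append(s[i] if 3<i<len(s)-3 and gr[i]>4 else np.nan)
    off=np.array(off); m=np.nanmedian(off); ok=abs(off-m)<1.2
    return P,nn,off,ok
E
python3 - <<'E'
from edge import *
im={f:cv2.imread(f"pics/{f}.png")[:,:,::-1] for f in("top0","side0","top4f","side4f")}
p=np.array([612.8,77,0]); R=rz(-5.8)
E={"dovelow":((0,-100,104),(0,30,104)),"front":((-145,-130,45),(-145,130,45)),"left":((-145,135,45),(20,135,45)),"right":((-140,-135,45),(30,-135,45))}
for f in im:
    for e,(a,b) in E.items():
        P,nn,off,ok=edgepts(f.rstrip("04f"),im[f],R@np.array(a,float)+p,R@np.array(b,float)+p)
        c=np.polyfit(np.linspace(0,1,len(off))[ok],off[ok],1) if ok.sum()>5 else None
        print(f,e,"n",nn.round(2),ok.sum(),"med",np.nanmedian(off).round(2),"std",np.nanstd(off[ok]).round(2),"ends",None if c is None else (c[1].round(2),(c[0]+c[1]).round(2)))
E
```

```text
top0 dovelow n [ 0.12 -0.99] 31 med 0.4 std 0.11 ends (np.float64(0.4), np.float64(0.4))
top0 front n [ 0.12 -0.99] 40 med 0.4 std 0.25 ends (np.float64(0.6), np.float64(0.29))
top0 left n [0.99 0.15] 26 med 1.0 std 0.3 ends (np.float64(1.49), np.float64(0.88))
top0 right n [0.99 0.12] 33 med 0.6 std 0.24 ends (np.float64(0.9), np.float64(0.53))
side0 dovelow n [-0.68 -0.73] 31 med 0.9 std 0.5 ends (np.float64(1.57), np.float64(0.27))
side0 front n [-0.74 -0.67] 39 med 0.9 std 0.2 ends (np.float64(1.16), np.float64(0.74))
side0 left n [ 0.49 -0.87] 40 med -0.1 std 0.15 ends (np.float64(-0.1), np.float64(-0.16))
side0 right n [ 0.42 -0.91] 25 med -0.4 std 0.45 ends (np.float64(-1.05), np.float64(-0.27))
top4f dovelow n [ 0.12 -0.99] 40 med 0.5 std 0.18 ends (np.float64(0.74), np.float64(0.27))
top4f front n [ 0.12 -0.99] 39 med 0.5 std 0.21 ends (np.float64(0.54), np.float64(0.41))
top4f left n [0.99 0.15] 26 med 1.1 std 0.28 ends (np.float64(1.43), np.float64(0.92))
top4f right n [0.99 0.12] 28 med 0.6 std 0.25 ends (np.float64(0.76), np.float64(0.63))
side4f dovelow n [-0.68 -0.73] 30 med 0.9 std 0.3 ends (np.float64(1.13), np.float64(0.82))
side4f front n [-0.74 -0.67] 35 med 1.0 std 0.17 ends (np.float64(1.21), np.float64(0.79))
side4f left n [ 0.49 -0.87] 40 med -0.1 std 0.15 ends (np.float64(-0.1), np.float64(-0.17))
side4f right n [ 0.42 -0.91] 23 med -0.15 std 0.17 ends (np.float64(-0.1), np.float64(-0.32))
```

```bash
cat > car.py <<'E'
from edge import *
import sys
def carpose(dx,s=None):
    R,p=TR(s); yaw=np.degrees(np.arctan2(R[1,1],R[0,1])); return p+R@np.array([43.5,dx,0]),rz(yaw)
def meas(f,im,dx,pc,Rc):
    E={"blk+y vert front":((-13,15,2),(-13,15,34)),"blk bottom front":((-13,-15,0),(-13,15,0)),"sad +y bottom..":((13,35,0),(13,35,40)),"ring":None}
    for e,ab in E.items():
        if ab is None: continue
        P,nn,off,ok=edgepts(f,im,Rc@np.array(ab[0],float)+pc,Rc@np.array(ab[1],float)+pc,k=20)
        print(e,"n",nn.round(2),ok.sum(),"med",np.nanmedian(off).round(2),"std",np.nanstd(off[ok]).round(2))
    # lens ring: bright lens disc centroid
E
python3 - <<'E'
from car import *
im=cv2.imread("pics/side4f.png")[:,:,::-1].copy()
pc,Rc=carpose(3.2); print(pc.round(1)); meas("side",im,3.2,pc,Rc)
p=np.array([614.3,77.5,0]); R=rz(-5.65)
crop("side",im,260,160,100,75,8,"pics/o4.png",tr(CAR,pc,Rc,(0,255,255))+tr(RAIL,p,R,(0,255,0)))
# lens ellipse
g=im[:,:,0].astype(int); c=proj("side",Rc@np.array([-66,0,36])+pc)[0]; x,y=c.round().astype(int)
sub=im[y-14:y+15,x-16:x+17].astype(int).mean(2); 
m=(sub<45).astype(np.uint8); n,l,st,ce=cv2.connectedComponentsWithStats(m)
print(c, st[:, 4], (ce+[x-16,y-14]).round(2))
cn=max(cv2.findContours(m,cv2.RETR_EXTERNAL,cv2.CHAIN_APPROX_NONE)[0],key=len); print(np.round(cv2.fitEllipse(cn)[0],2)+[x-16,y-14],np.round(cv2.fitEllipse(cn)[1],2))
E
```

```text
[ 569.1 -115.9   84.8]
blk+y vert front n [ 1. -0.] 4 med 1.3 std 0.46
blk bottom front n [-0.7  -0.71] 20 med 0.2 std 0.05
sad +y bottom.. n [ 1.   -0.03] 1 med 1.0 std 0.0
[330.6581416  200.15755666] [878  79] [[331.11 199.85]
 [329.8  201.63]]
[330.06 200.94] [12.48 18.69]
```

View pics/o4.png

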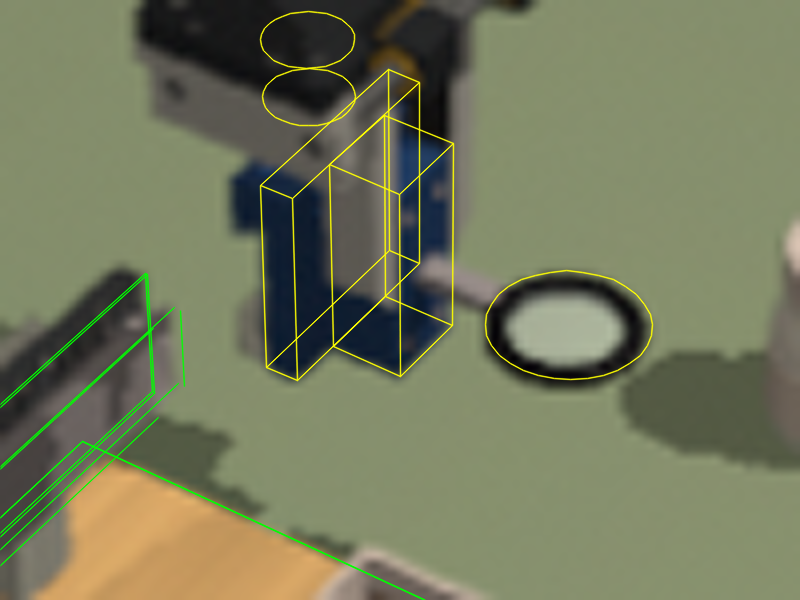

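Run:
```python
from car import *
im=cv2.imread("pics/side4f.png")[:,:,::-1].copy()
for dx in(3.2,):
    pc,Rc=carpose(dx)
    c=proj("side",Rc@np.array([-66,0,36])+pc)[0]; x,y=[int(v) for v in c.round()]
    sub=cv2.resize(im[y-12:y+13,x-15:x+16],None,fx=8,fy=8,interpolation=cv2.INTER_CUBIC).astype(int).mean(2)
    bg=(sub>85).astype(np.uint8); n,l,st,ce=cv2.connectedComponentsWithStats(bg)
    k=l[100+4,124]; print("lens centroid",((ce[k]+.5)/8-.5+[x-15,y-12]).round(2),st[k],"pred",c.round(2))
    d=proj("side",Rc@np.array([-65,0,36])+pc)[0]-c; print("px/mm x",d.round(3),"z",(proj("side",Rc@np.array([-66,0,37])+pc)[0]-c).round(3),"y",(proj("side",Rc@np.array([-66,1,36])+pc)[0]-c).round(3))
for X in(613.8,614.8):
  p=np.array([X,77,0]); R=rz(-5.65)
  for f in("top0","side0","top4f","side4f"):
    I=cv2.imread(f"pics/{f}.png")[:,:,::-1]
    for e,(a,b) in {"dovelow":((0,-100,104),(0,30,104)),"front":((-145,-130,45),(-145,130,45)),"left":((-145,135,45),(20,135,45))}.items():
        P,nn,off,ok=edgepts(f.rstrip("04f"),I,R@np.array(a,float)+p,R@np.array(b,float)+p,w=2.5)
        c=np.polyfit(np.linspace(0,1,len(off))[ok],off[ok],1)
        print(X,f,e,ok.sum(),"med",np.nanmedian(off).round(2),"ends",c[1].round(2),(c[0]+c[1]).round(2))
```

```text
lens centroid [330.16 200.68] [  58   69  118   73 6823] pred [330.66 200.16]
px/mm x [-0.34  -0.146] z [ 0.009 -0.308] y [-0.216  0.218]
613.8 top0 dovelow 36 med 0.1 ends 0.01 0.08
613.8 top0 front 40 med 0.1 ends 0.14 0.04
613.8 top0 left 37 med 1.1 ends 1.53 0.93
613.8 side0 dovelow 32 med 0.55 ends 1.14 -0.06
613.8 side0 front 39 med 0.6 ends 0.71 0.44
613.8 side0 left 40 med -0.1 ends -0.2 -0.11
613.8 top4f dovelow 40 med 0.1 ends 0.31 -0.09
613.8 top4f front 40 med 0.1 ends 0.07 0.08
613.8 top4f left 37 med 1.1 ends 1.48 0.96
613.8 side4f dovelow 34 med 0.6 ends 0.85 0.57
613.8 side4f front 35 med 0.6 ends 0.72 0.5
613.8 side4f left 40 med -0.1 ends -0.22 -0.09
614.8 top0 dovelow 31 med -0.3 ends -0.41 -0.28
614.8 top0 front 40 med -0.3 ends -0.22 -0.32
614.8 top0 left 38 med 1.2 ends 1.56 0.95
614.8 side0 dovelow 31 med 0.3 ends 0.87 -0.44
614.8 side0 front 39 med 0.2 ends 0.34 0.04
614.8 side0 left 40 med -0.1 ends -0.15 -0.08
614.8 top4f dovelow 40 med -0.2 ends -0.06 -0.44
614.8 top4f front 40 med -0.25 ends -0.28 -0.27
614.8 top4f left 38 med 1.2 ends 1.54 0.96
614.8 side4f dovelow 34 med 0.3 ends 0.51 0.26
614.8 side4f front 35 med 0.2 ends 0.36 0.09
614.8 side4f left 40 med -0.1 ends -0.15 -0.08
```

```bash
cat >> h.py <<'E'
RY=-5.65; RO=np.array([612.2,77,0])
def railtgt(x,y,z,yaw=RY): delta(goal(yaw,-1),rz(RY)@np.array([x,y,0])+RO+[0,0,z])
def inrail():
    s=state(); R,p=TR(s); q=rz(RY).T@(p-RO); print("t",round(s['t'],2),"TCP in rail",q.round(2),"yaw",round(np.degrees(np.arctan2(R[1,1],R[0,1])),2),"F rail",(rz(RY).T@s['force']).round(1),"M rail",(rz(RY).T@s['wrist_torque']).round(2),"w",round(s['width']*94,2))
E
python3 -c "
from h import *
railtgt(-25.9,-163,128.5)"
```

```text
t 6.88 p [ 565.97 -115.61  128.27] rotvec(tool now) [0.06 0.02 0.02] shift in now-tool [ -0.24   1.18 -33.22] shift in goal-tool [ -0.23   1.14 -33.22] F [ 0.2 -1.3 -4.2] M [-0.04  0.07  0.02] w 29.94
```

```bash
python3 -m pendant '[[0.02,0,0.0011,-0.006,0.06,0,0],[0.02,0,0,-0.009,0,0,0],[0.02,0,0,-0.009,0,0,0],[0.02,0,0,-0.006,0,0,0],[0.02,0,0,-0.003,0,0,0],[0.02,0,0,0,0,0,0]]'; for i in 1 2; do python3 -c "
from h import *
inrail()"; python3 -m pendant '[[0.02,0,0,0,0,0,0]]'; done
python3 - <<'E'
from car import *
inrail()
railtgt(-25.9,-163,128.5)
im=optics.snapshot("side"); cv2.imwrite("pics/side5f.png",im[:,:,::-1])
pc,Rc=carpose(3.4)
R=rz(-5.65); p=np.array([615.5,77,0])
crop("side",im,255,160,100,75,8,"pics/o5.png",tr(CAR,pc,Rc,(0,255,255))+tr(RAIL,p,R,(0,255,0)))
E
```

```text
t: 7.38
eef_pos: [570.6, -80.5, 128.5]
tcp_rot: [174.9, 90.0, 79.5]
force: [0.7, -0.6, -4.2]
width: 0.312
t 7.38 TCP in rail [ -25.86 -160.78  128.54] yaw -5.48 F rail [ 0.8 -0.6 -4.2] M rail [ 0.04  0.03 -0.01] w 29.34
t: 7.47
eef_pos: [570.5, -81.6, 128.5]
tcp_rot: [49.0, 90.0, -46.5]
force: [-0.7, -0.6, -5.3]
width: 0.319
t 7.47 TCP in rail [ -25.86 -161.9   128.54] yaw -5.54 F rail [-0.6 -0.7 -5.3] M rail [ 0.    0.06 -0.02] w 29.94
t: 7.55
eef_pos: [570.4, -82.0, 128.5]
tcp_rot: [-7.2, 90.0, -102.7]
force: [0.3, -0.4, -4.5]
width: 0.317
t 7.55 TCP in rail [ -25.9  -162.36  128.52] yaw -5.58 F rail [ 0.4 -0.4 -4.5] M rail [-0.02  0.08  0.02] w 29.82
t 7.55 p [570.44 -82.02 128.52] rotvec(tool now) [0.07 0.01 0.  ] shift in now-tool [0.02 0.   0.64] shift in goal-tool [0.02 0.   0.64] F [ 0.3 -0.4 -4.5] M [-0.01  0.08  0.02] w 29.82
```

View pics/o5.png

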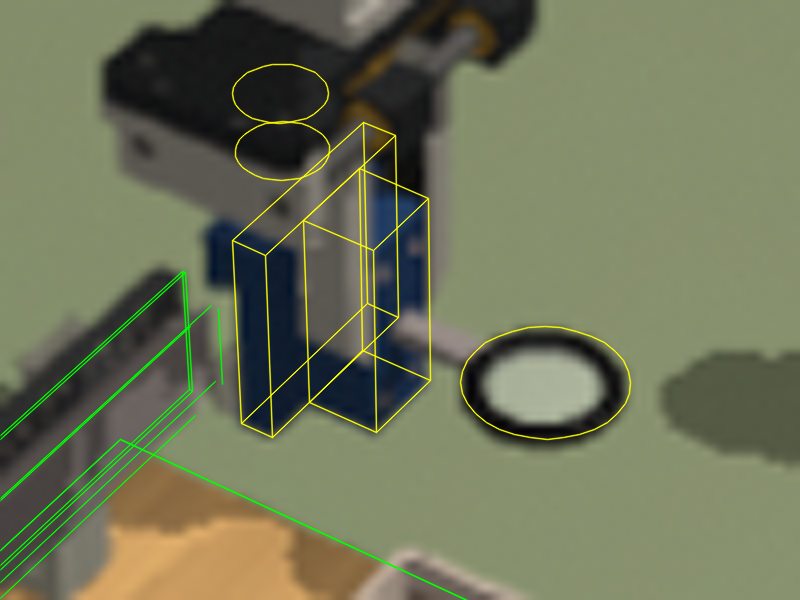

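The carriage hangs upright in front of the mouth, its overlay at side (245–365, 175–245 px) agrees, and the height and line match. I'm advancing slowly and watching the force.

```bash
python3 -m pendant '[[0.02,0,0,-0.0015,0.07,0,0],[0.02,0,0,-0.0015,0,0,0],[0.02,0,0,-0.0015,0,0,0],[0.02,0,0,-0.0015,0,0,0],[0.02,0,0,-0.0015,0,0,0],[0.02,0,0,-0.0015,0,0,0]]'; python3 -c "
from h import *
inrail()";  python3 -m pendant '[[0.02,0,0,-0.0015,0,0,0],[0.02,0,0,-0.0015,0,0,0],[0.02,0,0,-0.001,0,0,0]]'; python3 -c "
from h import *
inrail()"
```

```text
t: 8.1
eef_pos: [571.4, -72.5, 128.5]
tcp_rot: [174.6, 90.0, 79.0]
force: [-0.1, -0.4, -3.8]
width: 0.313
t 8.1 TCP in rail [ -25.88 -152.83  128.5 ] yaw -5.63 F rail [-0.1 -0.4 -3.8] M rail [0.03 0.09 0.02] w 29.38
t: 8.35
eef_pos: [571.8, -68.5, 128.5]
tcp_rot: [162.3, 90.0, 66.6]
force: [0.2, -0.2, -3.4]
width: 0.317
t 8.35 TCP in rail [ -25.88 -148.75  128.52] yaw -5.62 F rail [ 0.2 -0.2 -3.4] M rail [ 0.04  0.09 -0.03] w 29.83
```

```bash
python3 -m pendant '[[0.02,0,0,-0.0012,0,0,0],[0.02,0,0,-0.0012,0,0,0],[0.02,0,0,-0.0012,0,0,0],[0.02,0,0,-0.0012,0,0,0]]'; python3 -c "
from h import *
inrail()";  python3 -m pendant '[[0.02,0,0,-0.0012,0,0,0],[0.02,0,0,-0.0012,0,0,0],[0.02,0,0,-0.0012,0,0,0],[0.02,0,0,-0.0012,0,0,0]]'; python3 -c "
from h import *
inrail()"
```

```text
t: 8.68
eef_pos: [572.3, -63.9, 128.5]
tcp_rot: [166.3, 90.0, 70.7]
force: [1.2, 0.3, -4.6]
width: 0.319
t 8.68 TCP in rail [ -25.89 -144.13  128.5 ] yaw -5.64 F rail [ 1.1  0.4 -4.6] M rail [ 0.03  0.09 -0.04] w 29.95
t: 9.02
eef_pos: [572.7, -59.1, 128.5]
tcp_rot: [167.2, 90.0, 71.6]
force: [-0.1, 0.3, -3.4]
width: 0.317
t 9.02 TCP in rail [ -25.88 -139.32  128.51] yaw -5.63 F rail [-0.2  0.3 -3.4] M rail [ 0.    0.1  -0.03] w 29.81
```

Run:
```python
from car import *
im=optics.snapshot("side"); crop("side",im,235,160,110,80,7,"pics/o6.png")
im=optics.snapshot("top"); crop("top",im,300,150,100,70,7,"pics/o6t.png")
```

```text
(no output)
```

View pics/o6.png

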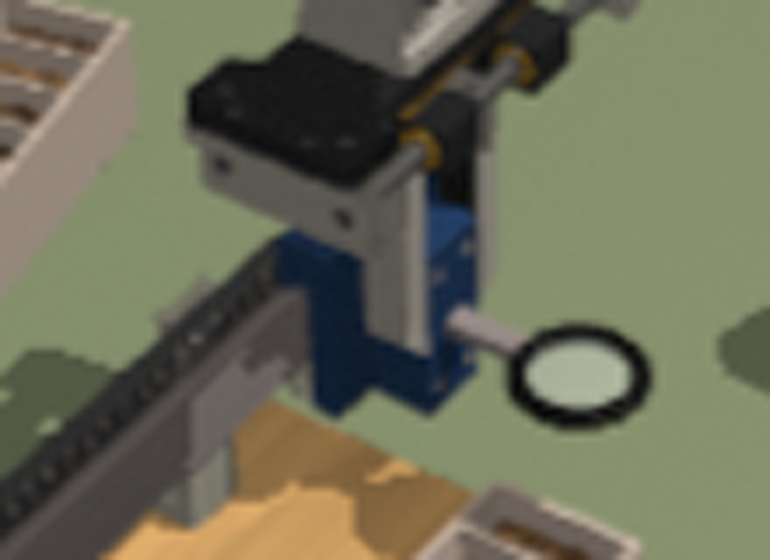

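The picture shows the leading end just over the rail's open end at side (280,200), with no contact force so far, so I'm continuing.

```bash
for k in 1 2 3; do echo; done; python3 -m pendant '[[0.02,0,0,-0.0012,0,0,0],[0.02,0,0,-0.0012,0,0,0],[0.02,0,0,-0.0012,0,0,0],[0.02,0,0,-0.0012,0,0,0]]' >/dev/null; python3 -c "
from h import *
inrail()";  python3 -m pendant '[[0.02,0,0,-0.0012,0,0,0],[0.02,0,0,-0.0012,0,0,0],[0.02,0,0,-0.0012,0,0,0],[0.02,0,0,-0.0012,0,0,0]]' >/dev/null; python3 -c "
from h import *
inrail()"
```

```text
t 9.45 TCP in rail [ -25.89 -134.5   128.53] yaw -5.63 F rail [-0.3 -0.  -3.2] M rail [-0.04  0.07  0.02] w 29.98
t 9.78 TCP in rail [ -25.89 -129.72  128.5 ] yaw -5.64 F rail [ 0.4  0.3 -4.3] M rail [ 0.04  0.08 -0.02] w 29.64
```

```bash
python3 -m pendant '[[0.02,0,0,-0.0012,0,0,0],[0.02,0,0,-0.0012,0,0,0],[0.02,0,0,-0.0012,0,0,0],[0.02,0,0,-0.0012,0,0,0]]' >/dev/null; python3 -c "
from h import *
inrail()";  python3 -m pendant '[[0.02,0,0,-0.0012,0,0,0],[0.02,0,0,-0.0012,0,0,0],[0.02,0,0,-0.0012,0,0,0],[0.02,0,0,-0.0012,0,0,0]]' >/dev/null; python3 -c "
from h import *
inrail()"
```

```text
t 10.12 TCP in rail [ -25.87 -124.89  128.52] yaw -5.63 F rail [-0.5 -0.5 -3.9] M rail [0.05 0.05 0.03] w 29.76
t 10.45 TCP in rail [ -25.87 -120.07  128.52] yaw -5.63 F rail [-0.1  0.4 -4.2] M rail [ 0.01  0.04 -0.01] w 29.44
```

```bash
python3 -m pendant '[[0.02,0,0,-0.002,0,0,0],[0.02,0,0,-0.002,0,0,0],[0.02,0,0,-0.002,0,0,0],[0.02,0,0,-0.002,0,0,0],[0.02,0,0,-0.002,0,0,0]]' >/dev/null
python3 - <<'E'
from car import *
inrail()
im=optics.snapshot("side"); 
pc,Rc=carpose(3.4); R=rz(-5.65); p=np.array([615.5,77,0])
ST=tr([(np.array([0,y,104.]),np.array([0,y,140.])) for y in(55,60,65,70)],p,R,(0,0,255))
crop("side",im,205,170,120,90,6,"pics/o7.png",ST)
E
```

```text
t 10.87 TCP in rail [ -25.89 -109.96  128.51] yaw -5.63 F rail [ 0.3  0.1 -4.6] M rail [0.04 0.06 0.  ] w 29.48
```

View pics/o7.png

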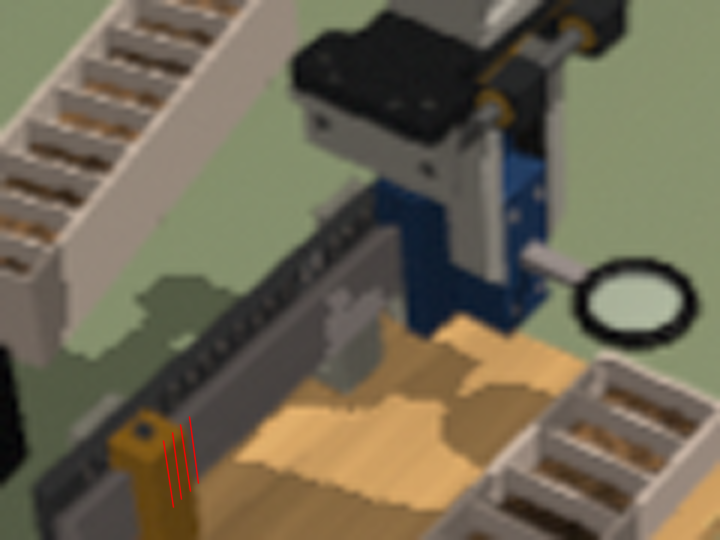

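```bash
python3 -m pendant '[[0.02,0,0,-0.003,0,0,0],[0.02,0,0,-0.004,0,0,0],[0.02,0,0,-0.004,0,0,0],[0.02,0,0,-0.004,0,0,0],[0.02,0,0,-0.004,0,0,0],[0.02,0,0,-0.004,0,0,0],[0.02,0,0,-0.004,0,0,0],[0.02,0,0,-0.004,0,0,0],[0.02,0,0,-0.004,0,0,0]]' >/dev/null; python3 -c "
from h import *
inrail()"
```

```text
t 11.67 TCP in rail [-25.84 -74.82 128.53] yaw -5.64 F rail [-0.4 -0.4 -3.8] M rail [-0.06 -0.   -0.02] w 29.5
```

```bash
python3 -m pendant '[[0.02,0,0,-0.004,0,0,0],[0.02,0,0,-0.004,0,0,0],[0.02,0,0,-0.004,0,0,0],[0.02,0,0,-0.004,0,0,0],[0.02,0,0,-0.004,0,0,0],[0.02,0,0,-0.004,0,0,0],[0.02,0,0,-0.004,0,0,0],[0.02,0,0,-0.004,0,0,0],[0.02,0,0,-0.004,0,0,0],[0.02,0,0,-0.004,0,0,0]]' >/dev/null; python3 -c "
from h import *
inrail()"
```

```text
t 12.5 TCP in rail [-25.88 -34.82 128.54] yaw -5.64 F rail [-0.  -0.7 -4. ] M rail [-0.09 -0.02 -0.01] w 29.91
```

```bash
python3 -m pendant '[[0.02,0,0,-0.004,0,0,0],[0.02,0,0,-0.004,0,0,0],[0.02,0,0,-0.004,0,0,0],[0.02,0,0,-0.004,0,0,0],[0.02,0,0,-0.004,0,0,0],[0.02,0,0,-0.003,0,0,0],[0.02,0,0,-0.002,0,0,0],[0.02,0,0,-0.002,0,0,0],[0.02,0,0,0,0,0,0]]' >/dev/null
python3 - <<'E'
from car import *
inrail()
im=optics.snapshot("side"); crop("side",im,205,170,120,90,6,"pics/o8.png")
im=optics.snapshot("top"); crop("top",im,245,150,100,70,7,"pics/o8t.png")
E
```

```text
t 13.25 TCP in rail [-25.95  -7.76 128.53] yaw -5.62 F rail [ 0.9  0.8 -4. ] M rail [0.11 0.01 0.03] w 29.76
```

View pics/o8.png

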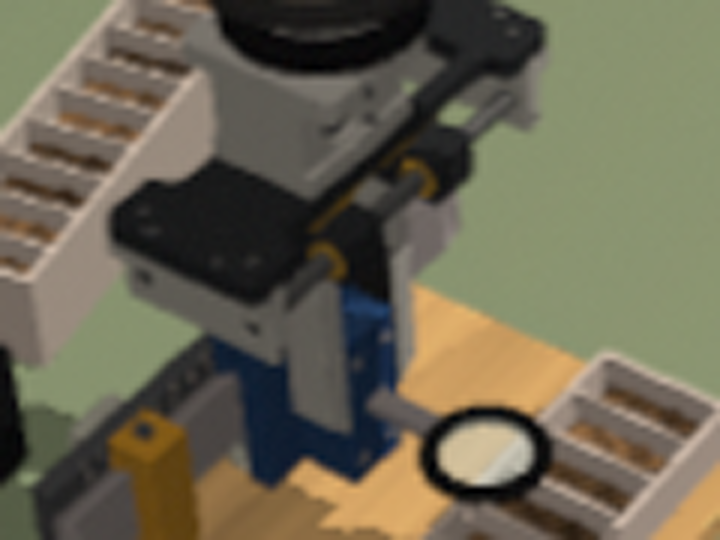

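Fully on the dovetail with no side forces. The gap to the brass stop (side px 230–238) looks like about 35 mm.

```bash
python3 -m pendant '[[0.02,0,0,-0.002,0,0,0],[0.02,0,0,-0.002,0,0,0],[0.02,0,0,-0.002,0,0,0],[0.02,0,0,-0.002,0,0,0],[0.02,0,0,-0.002,0,0,0],[0.02,0,0,-0.002,0,0,0],[0.02,0,0,-0.002,0,0,0],[0.02,0,0,-0.002,0,0,0],[0.02,0,0,-0.001,0,0,0],[0.02,0,0,-0.001,0,0,0]]' >/dev/null
python3 - <<'E'
from car import *
inrail()
im=optics.snapshot("side"); crop("side",im,205,170,120,90,6,"pics/o9.png")
E
```

```text
t 14.18 TCP in rail [-25.95   9.93 128.49] yaw -5.63 F rail [-0.7  0.2 -4.1] M rail [ 0.03  0.06 -0.  ] w 30.18
```

View pics/o9.png

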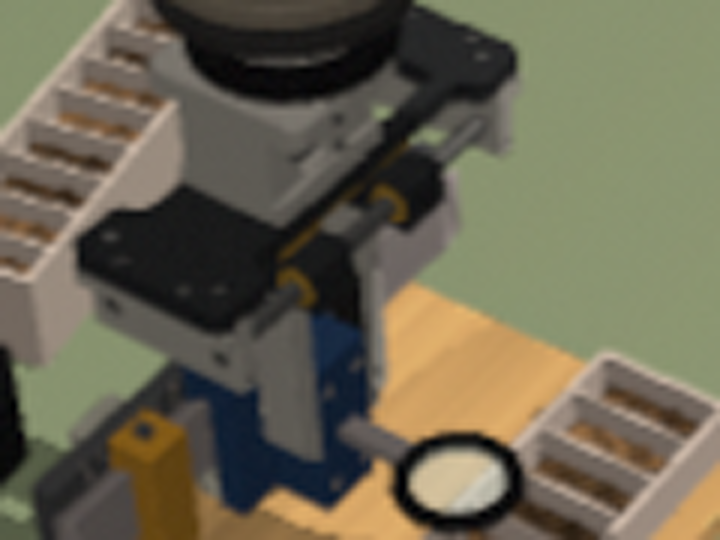

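```bash
python3 -m pendant '[[0.02,0,0,-0.001,0,0,0],[0.02,0,0,-0.001,0,0,0],[0.02,0,0,-0.001,0,0,0],[0.02,0,0,-0.001,0,0,0],[0.02,0,0,-0.001,0,0,0],[0.02,0,0,-0.001,0,0,0],[0.02,0,0,-0.001,0,0,0]]' >/dev/null; python3 -c "
from h import *
inrail()";  python3 -m pendant '[[0.02,0,0,-0.0006,0,0,0],[0.02,0,0,-0.0006,0,0,0],[0.02,0,0,-0.0006,0,0,0]]' >/dev/null; python3 -c "
from h import *
inrail()";  python3 -m pendant '[[0.02,0,0,-0.0006,0,0,0],[0.02,0,0,-0.0006,0,0,0],[0.02,0,0,-0.0006,0,0,0]]' >/dev/null; python3 -c "
from h import *
inrail()"
```

```text
t 14.82 TCP in rail [-25.94  16.91 128.51] yaw -5.63 F rail [ 0.2  0.2 -4.3] M rail [0.04 0.11 0.03] w 29.74
t 15.07 TCP in rail [-25.92  18.62 128.53] yaw -5.64 F rail [ 0.1  0.4 -4.8] M rail [ 0.05  0.07 -0.01] w 29.63
t 15.32 TCP in rail [-25.95  20.43 128.48] yaw -5.63 F rail [ 0.4 -0.3 -4.4] M rail [0.05 0.1  0.01] w 29.97
```

```bash
python3 -m pendant '[[0.02,0,0,-0.0006,0,0,0],[0.02,0,0,-0.0006,0,0,0],[0.02,0,0,-0.0006,0,0,0]]' >/dev/null; python3 -c "
from h import *
inrail()";  python3 -m pendant '[[0.02,0,0,-0.0006,0,0,0],[0.02,0,0,-0.0006,0,0,0],[0.02,0,0,-0.0006,0,0,0]]' >/dev/null
python3 - <<'E'
from car import *
inrail()
im=optics.snapshot("side"); crop("side",im,205,180,100,80,7,"pics/o10.png")
E
```

```text
t 15.57 TCP in rail [-25.91  22.24 128.52] yaw -5.64 F rail [-1.3  1.2 -3.8] M rail [0.01 0.04 0.01] w 29.83
t 15.82 TCP in rail [-25.94  24.04 128.52] yaw -5.64 F rail [ 0.2  0.2 -4.7] M rail [ 0.05  0.06 -0.02] w 29.5
```

View pics/o10.png

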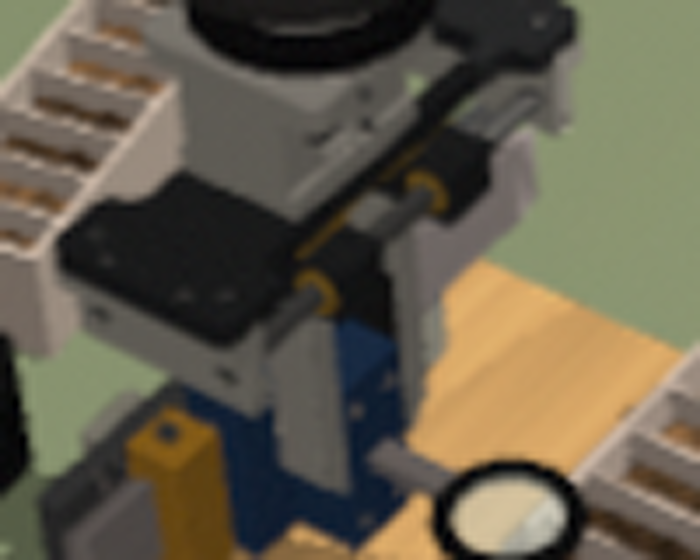

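```bash
python3 -m pendant '[[0.02,0,0,-0.0005,0,0,0],[0.02,0,0,-0.0005,0,0,0],[0.02,0,0,-0.0005,0,0,0]]' >/dev/null; python3 -c "
from h import *
inrail()";  python3 -m pendant '[[0.02,0,0,-0.0005,0,0,0],[0.02,0,0,-0.0005,0,0,0]]' >/dev/null; python3 -c "
from h import *
inrail()"
```

```text
t 16.12 TCP in rail [-25.94  25.47 128.5 ] yaw -5.64 F rail [-0.3 -0.9 -4.3] M rail [-0.03  0.07  0.03] w 29.79
t 16.28 TCP in rail [-25.94  26.52 128.5 ] yaw -5.64 F rail [ 0.7  0.9 -4.2] M rail [-0.    0.05  0.  ] w 29.61
```

```bash
python3 -m pendant '[[0.02,0,0,-0.0005,0,0,0],[0.02,0,0,-0.0005,0,0,0]]' >/dev/null; python3 -c "
from h import *
inrail()"
```

```text
t 16.45 TCP in rail [-25.92  27.51 128.48] yaw -5.64 F rail [-0.7  0.6 -3.8] M rail [0.06 0.09 0.  ] w 29.89
```

```bash
python3 -m pendant '[[0.02,0,0,-0.0005,0,0,0],[0.02,0,0,-0.0005,0,0,0]]' >/dev/null; python3 -c "
from h import *
inrail()"
```

```text
t 16.62 TCP in rail [-25.93  28.5  128.52] yaw -5.64 F rail [-0.6 -0.3 -3.2] M rail [-0.03  0.08 -0.05] w 29.77
```

```bash
python3 -m pendant '[[0.02,0,0,-0.0004,0,0,0],[0.02,0,0,-0.0004,0,0,0]]' >/dev/null; python3 -c "
from h import *
inrail()"
```

```text
t 16.78 TCP in rail [-25.93  29.31 128.52] yaw -5.64 F rail [-0.8 -0.3 -4. ] M rail [0.05 0.1  0.  ] w 29.95
```

```bash
python3 -m pendant '[[0.02,0,0,-0.0004,0,0,0],[0.02,0,0,-0.0004,0,0,0]]' >/dev/null
python3 - <<'E'
from h import *
inrail()
im=optics.snapshot("side"); crop("side",im,205,205,60,60,9,"pics/o11.png")
E
```

```text
t 16.95 TCP in rail [-25.91  30.11 128.52] yaw -5.64 F rail [-0.2 -0.6 -4.5] M rail [ 0.04  0.09 -0.01] w 29.66
```

View pics/o11.png

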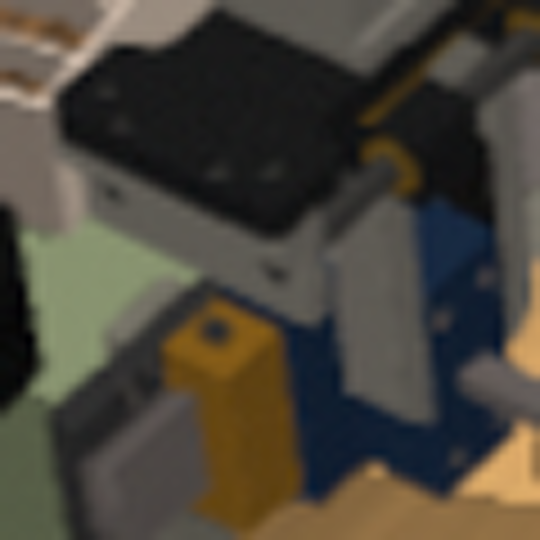

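```bash
python3 -m pendant '[[0.02,0,0,-0.0004,0,0,0],[0.02,0,0,-0.0004,0,0,0]]' >/dev/null; python3 -c "
from h import *
inrail()"
```

```text
t 17.17 TCP in rail [-25.92  30.89 128.52] yaw -5.64 F rail [ 0.2 -0.1 -3.6] M rail [0.03 0.08 0.01] w 29.93
```

```bash
python3 -m pendant '[[0.02,0,0,-0.0004,0,0,0],[0.02,0,0,-0.0004,0,0,0]]' >/dev/null; python3 -c "
from h import *
inrail()"
```

```text
t 17.33 TCP in rail [-25.95  31.63 128.5 ] yaw -5.64 F rail [-0.4 -2.7 -3.6] M rail [-0.62  0.15 -0.07] w 29.42
```

```bash
python3 -m pendant '[[0.02,0,0,-0.0004,0,0,0],[0.02,0,0,-0.0004,0,0,0]]' >/dev/null; python3 -c "
from h import *
inrail()"
```

```text
t 17.5 TCP in rail [-25.98  31.67 128.52] yaw -5.67 F rail [-2.1 -6.7 -0.8] M rail [-1.46  0.42 -0.03] w 29.97
```

```bash
python3 -m pendant '[[0.02,0,0,-0.0004,0,0,0],[0.02,0,0,-0.0004,0,0,0]]' >/dev/null; python3 -c "
from h import *
inrail()"
```

```text
t 17.67 TCP in rail [-26.03  31.72 128.53] yaw -5.7 F rail [ -2.2 -10.7   1.8] M rail [-2.15  0.58 -0.14] w 29.77
```

Seated: contact began at TCP y ≈ 31.6, and the push reached about 10 N, which is under 30. I'll relieve a little, hold, then let go.

```bash
python3 -m pendant '[[0.02,0,0,0,0,0,0],[0.02,0,0,0.0006,0,0,0],[0.02,0,0,0.0006,0,0,0]]' >/dev/null; python3 -c "
from h import *
inrail()"; python3 -m pendant '[[0.05,0,0,0,0,0,0],[0.05,0,0,0,0,0,0],[0.05,0,0,0,0,0,0],[0.05,0,0,0,0,0,0],[0.05,0,0,0,0,0,0],[0.05,0,0,0,0,0,0]]' >/dev/null
python3 - <<'E'
from h import *
inrail(); print(state()['joint_pos'].round(1))
im=optics.snapshot("side"); crop("side",im,205,195,80,70,8,"pics/o12.png")
E
```

```text
t 17.92 TCP in rail [-25.93  31.61 128.51] yaw -5.66 F rail [-1.3 -0.8 -4. ] M rail [-0.33  0.2  -0.01] w 30.01
t 18.42 TCP in rail [-25.84  32.21 128.61] yaw -5.63 F rail [-0.2 -0.2 -0.4] M rail [ 0.04  0.02 -0.02] w 49.82
[ -10.1   23.    -8.6  106.1    4.3   51.2 -116.3]
```

View pics/o12.png

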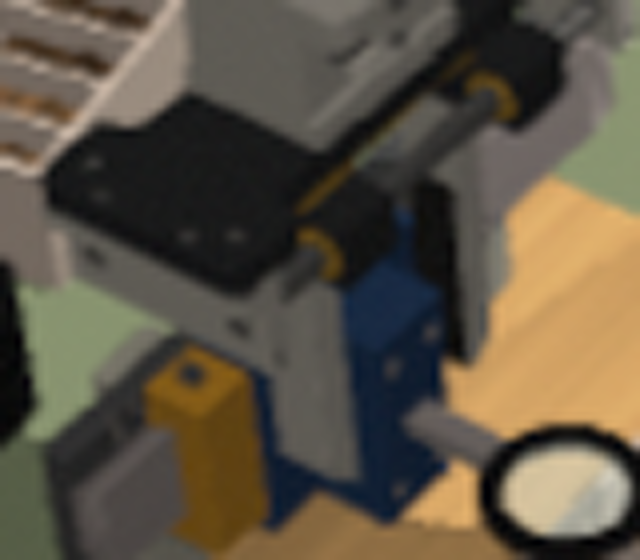

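Released. The carriage rests against the stop at side (237,250). I'll lift, wind the wrist back counter-clockwise by about 190° so it has room to turn, then go over the knob.

```bash
python3 -m pendant '[[0.05,-0.004,0,0,0,0,0],[0.05,-0.01,0,0,0,0,0],[0.05,-0.015,0,0,0,0,0],[0.06,-0.015,0,0,0,0,0],[0.06,-0.015,0,0,0,0,0],[0.06,-0.015,0,0,0,0,0],[0.06,-0.015,0,0,0,0,0],[0.06,-0.01,0,0,0,0,0]]' >/dev/null; python3 -m pendant '[[0.06,0,0,0,-7,0,0],[0.06,0,0,0,-7,0,0],[0.06,0,0,0,-7,0,0],[0.06,0,0,0,-7,0,0],[0.06,0,0,0,-7,0,0],[0.06,0,0,0,-7,0,0],[0.06,0,0,0,-7,0,0],[0.06,0,0,0,-7,0,0],[0.06,0,0,0,-7,0,0],[0.06,0,0,0,-7,0,0],[0.06,0,0,0,-7,0,0],[0.06,0,0,0,-7,0,0]]' >/dev/null;  python3 -m pendant '[[0.06,0,0,0,-7,0,0],[0.06,0,0,0,-7,0,0],[0.06,0,0,0,-7,0,0],[0.06,0,0,0,-7,0,0],[0.06,0,0,0,-7,0,0],[0.06,0,0,0,-7,0,0],[0.06,0,0,0,-7,0,0],[0.06,0,0,0,-7,0,0],[0.06,0,0,0,-7,0,0],[0.06,0,0,0,-7,0,0],[0.06,0,0,0,-7,0,0],[0.06,0,0,0,-7,0,0]]' >/dev/null
python3 -m pendant '[[0.06,0,0,0,-6,0,0],[0.06,0,0,0,-6,0,0],[0.06,0,0,0,-5,0,0],[0.06,0,0,0,0,0,0],[0.06,0,0,0,0,0,0]]'
python3 - <<'E'
from h import *
inrail(); print(state()['joint_pos'].round(1))
delta(goal(RY+185-180,1),rz(RY)@np.array([-25.95+34.5,31.65,0])+RO+[0,0,200])
im=optics.snapshot("side"); crop("side",im,190,150,110,120,5,"pics/o13.png")
im=optics.snapshot("top"); crop("top",im,230,150,100,90,6,"pics/o13t.png")
E
```

```text
t: 21.55
eef_pos: [589.6, 111.2, 227.8]
tcp_rot: [-71.0, 90.0, 18.2]
force: [0.2, -0.3, 0.1]
width: 0.638
t 21.55 TCP in rail [-25.85  31.86 227.79] yaw 179.18 F rail [ 0.2 -0.3  0.1] M rail [ 0.04 -0.2  -0.02] w 59.98
[ 15.3  21.5 -40.8  99.2  15.3  64.9  59.1]
t 21.55 p [589.61 111.25 227.79] rotvec(tool now) [-0.17  0.    0.01] shift in now-tool [ 27.79 -34.26  -3.11] shift in goal-tool [ 27.79 -34.25  -3.21] F [ 0.2 -0.3  0.1] M [ 0.02 -0.2  -0.02] w 59.98
```

View pics/o13.png

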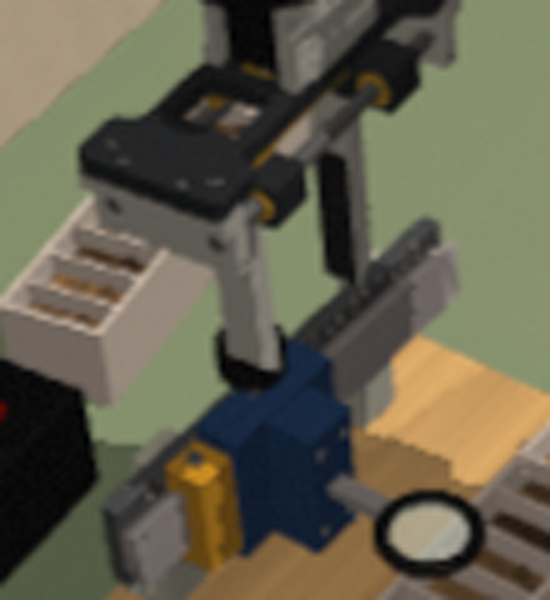

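View pics/o13t.png

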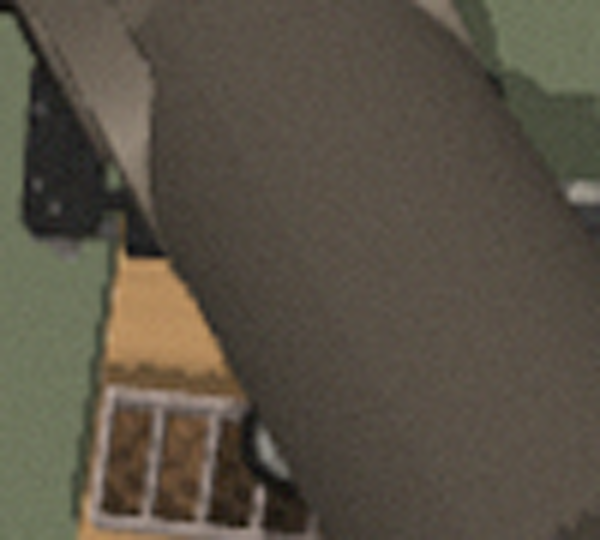

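```bash
python3 -m pendant '[[0.06,0,-0.01,-0.001,0,0,0],[0.06,0,-0.012,-0.001,0,0,0],[0.06,0,-0.008,-0.001,0,0,0],[0.06,0,-0.004,0,0,0,0],[0.06,0,0,0,0,0,0],[0.06,0,0,0,0,0,0],[0.06,0,0,0,0,0,0]]' >/dev/null
python3 - <<'E'
from car import *
inrail()
delta(goal(RY+185-180,1),rz(RY)@np.array([-25.95+34.5,31.65,0])+RO+[0,0,175])
im=optics.snapshot("side"); 
# knob overlay for upright carriage
R=rz(-5.65); pc=R@np.array([-25.7,31.65,84])+[615.5,77,0]
crop("side",im,190,160,110,110,6,"pics/o14.png",tr(CAR,pc,R,(0,255,255)))
E
```

```text
t 22.23 TCP in rail [  7.82  32.27 227.47] yaw 179.38 F rail [ 0.6 -0.2 -0.1] M rail [ 0.07 -0.17  0.03] w 60.05
t 22.23 p [623.16 108.35 227.47] rotvec(tool now) [ 0.03  0.   -0.01] shift in now-tool [52.47 -0.68 -0.69] shift in goal-tool [52.47 -0.67 -0.68] F [ 0.5 -0.3 -0.1] M [ 0.06 -0.18  0.03] w 60.05
```

View pics/o14.png

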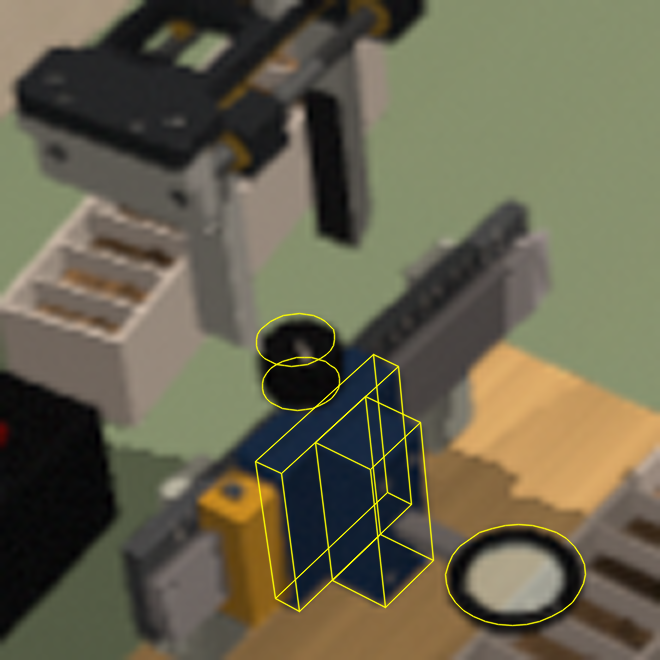

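```bash
python3 -m pendant '[[0.06,0.006,0,0,0,0,0],[0.06,0.01,0,0,0,0,0],[0.06,0.012,0,0,0,0,0],[0.06,0.01,0,0,0,0,0],[0.06,0.008,0,0,0,0,0],[0.06,0.004,0,0,0,0,0],[0.06,0.002,0,0,0,0,0],[0.06,0,0,0,0,0,0],[0.06,0,0,0,0,0,0]]' >/dev/null
python3 - <<'E'
from car import *
inrail()
delta(goal(RY+185-180,1),rz(RY)@np.array([7.8,31.65,0])+RO+[0,0,175])
im=optics.snapshot("side"); crop("side",im,190,170,100,90,7,"pics/o15.png")
E
```

```text
t 23.03 TCP in rail [  8.35  32.19 175.76] yaw 179.36 F rail [-0.1  0.4  0.3] M rail [ 0.13 -0.1  -0.03] w 59.73
t 23.03 p [623.68 108.21 175.76] rotvec(tool now) [0.02 0.01 0.02] shift in now-tool [ 0.76  0.6  -0.49] shift in goal-tool [ 0.76  0.6  -0.49] F [-0.1  0.4  0.3] M [ 0.12 -0.12 -0.03] w 59.73
```

View pics/o15.png

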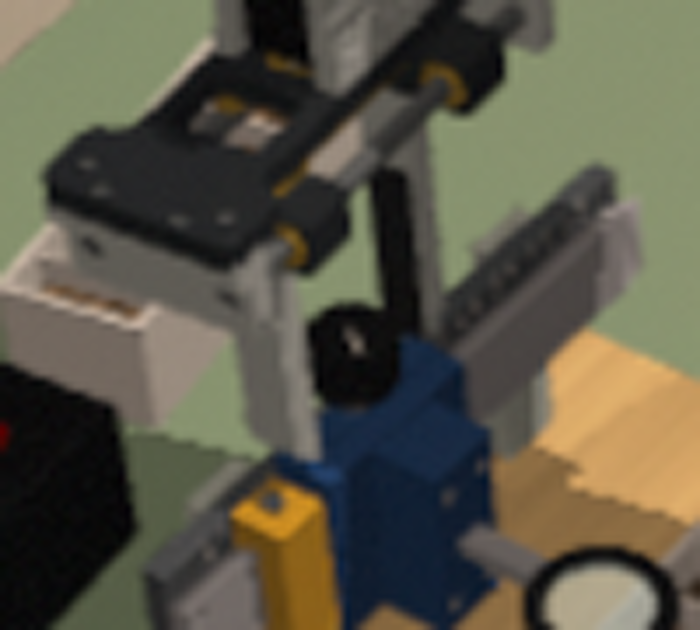

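```bash
python3 -m pendant '[[0.05,0.0007,0.0004,-0.0005,0,0,0],[0.04,0,0,0,0,0,0],[0.02,0,0,0,0,0,0],[0.02,0,0,0,0,0,0],[0.02,0,0,0,0,0,0],[0.02,0,0,0,0,0,0],[0.02,0,0,0,0,0,0],[0.02,0,0,0,0,0,0]]' 30 >/dev/null; python3 -c "
from h import *
inrail()"; python3 -m pendant '[[0.02,0,0,0,0,0,0],[0.02,0,0,0,0,0,0],[0.02,0,0,0,0,0,0]]' >/dev/null; python3 -c "
from h import *
inrail(); print(state()['joint_pos'].round(1))"
```

```text
t 23.75 TCP in rail [  7.93  31.3  174.91] yaw 179.35 F rail [ 0.2 -3.1  3.1] M rail [-0.51 -0.09 -0.  ] w 28.58
t 24.0 TCP in rail [  7.95  31.3  174.92] yaw 179.35 F rail [-0.3 -3.1  4.3] M rail [-0.8  -0.06  0.03] w 28.7
[ 13.5  27.3 -38.8  98.1  19.2  61.3  57.8]
```

```bash
cat > q.py <<'E'
from h import *
s=state(); R,p=TR(s); print("t",round(s['t'],2),"yaw",round(np.degrees(np.arctan2(R[1,1],R[0,1])),2),"Mz",round(s['wrist_torque'][2],3),"F",(rz(RY).T@s['force']).round(1),"w",round(s['width']*94,2),"p",(rz(RY).T@(p-RO)).round(2),"j",s['joint_pos'].round(0)[[2,6]])
E
python3 -m pendant '[[0.02,0,0,0,3,0,0],[0.02,0,0,0,3,0,0],[0.02,0,0,0,3,0,0]]' >/dev/null; python3 q.py; python3 -m pendant '[[0.02,0,0,0,4,0,0],[0.02,0,0,0,4,0,0],[0.02,0,0,0,4,0,0]]' >/dev/null; python3 q.py; python3 -m pendant '[[0.02,0,0,0,4,0,0]]' >/dev/null; python3 q.py; python3 -m pendant '[[0.02,0,0,0,4,0,0]]' >/dev/null; python3 q.py
```

```text
t 24.25 yaw 170.22 Mz 0.141 F [-0.2 -2.2  4.1] w 28.49 p [  8.01  31.45 174.94] j [-37.  50.]
t 24.5 yaw 158.17 Mz 0.131 F [ 0.3 -1.   3. ] w 28.14 p [  8.06  31.62 174.93] j [-34.  39.]
t 24.58 yaw 154.18 Mz 0.065 F [ 0.9 -1.9  3. ] w 28.8 p [  8.04  31.68 174.97] j [-33.  35.]
t 24.67 yaw 150.17 Mz 0.072 F [ 0.2 -1.8  3.7] w 28.23 p [  8.06  31.71 174.99] j [-33.  31.]
```

```bash
python3 -m pendant '[[0.02,0,0,0,4,0,0]]' >/dev/null; python3 q.py; python3 -m pendant '[[0.02,0,0,0,4,0,0]]' >/dev/null; python3 q.py; python3 -m pendant '[[0.02,0,0,0,4,0,0]]' >/dev/null; python3 q.py; python3 -m pendant '[[0.02,0,0,0,4,0,0]]' >/dev/null; python3 q.py;python3 -m pendant '[[0.02,0,0,0,4,0,0]]' >/dev/null; python3 q.py; python3 -m pendant '[[0.02,0,0,0,4,0,0]]' >/dev/null; python3 q.py; python3 -m pendant '[[0.02,0,0,0,4,0,0]]' >/dev/null; python3 q.py; python3 -m pendant '[[0.02,0,0,0,4,0,0]]' >/dev/null; python3 q.py
```

```text
t 24.75 yaw 146.18 Mz 0.168 F [-0.2 -2.3  3.3] w 28.59 p [  8.09  31.72 175.01] j [-32.  28.]
t 24.83 yaw 142.18 Mz 0.129 F [ 1.  -2.5  4.2] w 28.44 p [  8.09  31.75 175.03] j [-31.  24.]
t 24.92 yaw 138.18 Mz 0.124 F [ 0.7 -2.2  3.9] w 28.65 p [  8.1   31.78 175.05] j [-30.  20.]
t 25.0 yaw 134.18 Mz 0.144 F [-0.1 -2.   4.5] w 28.49 p [  8.1   31.8  175.06] j [-29.  17.]
t 25.08 yaw 130.18 Mz 0.134 F [-0.2 -1.7  4.5] w 28.25 p [  8.12  31.81 175.08] j [-28.  13.]
t 25.17 yaw 126.18 Mz 0.087 F [ 1.1 -2.4  3.1] w 28.67 p [  8.18  31.8  175.12] j [-28.   9.]
t 25.25 yaw 122.18 Mz 0.09 F [ 2.2 -1.8  3.6] w 28.26 p [  8.25  31.81 175.1 ] j [-27.   6.]
t 25.33 yaw 118.18 Mz 0.19 F [ 1.8 -2.4  2.8] w 28.52 p [  8.31  31.78 175.08] j [-26.   2.]
```

```bash
python3 -m pendant '[[0.02,0,0,0,4,0,0]]' >/dev/null; python3 q.py; python3 -m pendant '[[0.02,0,0,0,4,0,0]]' >/dev/null; python3 q.py; python3 -m pendant '[[0.02,0,0,0,4,0,0]]' >/dev/null; python3 q.py; python3 -m pendant '[[0.02,0,0,0,4,0,0]]' >/dev/null; python3 q.py;python3 -m pendant '[[0.02,0,0,0,4,0,0]]' >/dev/null; python3 q.py; python3 -m pendant '[[0.02,0,0,0,4,0,0]]' >/dev/null; python3 q.py
```

```text
t 25.42 yaw 114.18 Mz 0.153 F [ 3.2 -1.7  2. ] w 28.36 p [  8.38  31.76 175.06] j [-25.  -1.]
t 25.5 yaw 110.17 Mz 0.165 F [ 3.2 -2.6  1.2] w 28.42 p [  8.41  31.71 175.02] j [-24.  -5.]
t 25.58 yaw 106.17 Mz 0.188 F [ 1.9 -1.8  2. ] w 28.63 p [  8.47  31.7  175.03] j [-24.  -9.]
t 25.67 yaw 102.17 Mz 0.139 F [ 2.8 -2.3  0.2] w 28.0 p [  8.52  31.67 175.06] j [-23. -12.]
t 25.75 yaw 98.17 Mz 0.185 F [ 3.6 -2.7  1.1] w 28.59 p [  8.58  31.67 175.02] j [-22. -16.]
t 25.83 yaw 94.17 Mz 0.195 F [ 4.1 -2.8  1.4] w 28.14 p [  8.56  31.62 175.01] j [-21. -20.]
```

```bash
python3 -m pendant '[[0.02,0,0,0,3,0,0]]' >/dev/null; python3 q.py; python3 -m pendant '[[0.02,0,0,0,3,0,0]]' >/dev/null; python3 q.py; python3 -m pendant '[[0.02,0,0,0,2,0,0]]' >/dev/null; python3 q.py; python3 -m pendant '[[0.02,0,0,0,2,0,0]]' >/dev/null; python3 q.py
```

```text
t 25.92 yaw 91.15 Mz 0.117 F [ 3.3 -2.4  0.8] w 28.16 p [  8.62  31.63 175.01] j [-20. -23.]
t 26.0 yaw 88.21 Mz 0.174 F [ 3.6 -2.   0.2] w 28.4 p [  8.65  31.6  175.01] j [-20. -25.]
t 26.08 yaw 86.2 Mz 0.165 F [ 3.1 -1.6  4.9] w 28.16 p [  8.63  31.58 175.02] j [-19. -27.]
t 26.17 yaw 84.26 Mz 0.179 F [ 4.3 -2.8  1.9] w 28.21 p [  8.67  31.58 175.06] j [-19. -29.]
```

```bash
for i in 1; do python3 -m pendant '[[0.02,0,0,0,2,0,0]]' >/dev/null; python3 q.py; python3 -m pendant '[[0.02,0,0,0,2,0,0]]' >/dev/null; python3 q.py; python3 -m pendant '[[0.02,0,0,0,2,0,0]]' >/dev/null; python3 q.py; python3 -m pendant '[[0.02,0,0,0,2,0,0]]' >/dev/null; python3 q.py;python3 -m pendant '[[0.02,0,0,0,0,0,0]]' >/dev/null; python3 q.py; python3 -m pendant '[[0.02,0,0,0,0,0,0]]' >/dev/null; python3 q.py; python3 -m pendant '[[0.02,0,0,0,0,0,0]]' >/dev/null; python3 q.py; python3 -m pendant '[[0.02,0,0,0,0,0,0]]' >/dev/null; python3 q.py; done
```

```text
t 26.25 yaw 82.27 Mz 0.151 F [ 4.  -1.7  1.1] w 28.33 p [  8.66  31.59 175.05] j [-19. -31.]
t 26.33 yaw 80.27 Mz 0.167 F [ 4.6 -2.3  0.6] w 28.07 p [  8.7   31.57 175.07] j [-18. -33.]
t 26.42 yaw 78.27 Mz 0.162 F [ 4.  -2.9  0.3] w 28.21 p [  8.72  31.56 175.03] j [-18. -34.]
t 26.5 yaw 76.27 Mz 0.202 F [ 4.9 -2.   0. ] w 28.38 p [  8.76  31.53 175.04] j [-17. -36.]
t 26.58 yaw 76.23 Mz 0.082 F [ 4.4 -2.8  0.1] w 28.53 p [  8.75  31.53 175.02] j [-17. -36.]
t 26.67 yaw 76.35 Mz 0.173 F [ 4.6 -2.6 -0.6] w 28.2 p [  8.8   31.5  174.98] j [-17. -36.]
t 26.75 yaw 76.36 Mz 0.126 F [ 5.2 -2.3 -0.6] w 28.45 p [  8.83  31.45 174.97] j [-17. -36.]
t 26.83 yaw 76.36 Mz 0.091 F [ 5.5 -3.  -0.8] w 28.51 p [  8.82  31.45 174.96] j [-17. -36.]
```

```bash
python3 -m pendant '[[0.02,0,0,0.0008,2,0,0]]' >/dev/null; python3 q.py; python3 -m pendant '[[0.02,0,0,0,3,0,0]]' >/dev/null; python3 q.py; python3 -m pendant '[[0.02,0,0,0,3,0,0]]' >/dev/null; python3 q.py; python3 -m pendant '[[0.02,0,0,0,3,0,0]]' >/dev/null; python3 q.py;python3 -m pendant '[[0.02,0,0,0,3,0,0]]' >/dev/null; python3 q.py
```

```text
t 26.92 yaw 74.41 Mz 0.127 F [ 3.  -1.1 -0.6] w 28.33 p [  9.28  31.39 174.84] j [-17. -38.]
t 27.0 yaw 71.31 Mz 0.169 F [ 3.5 -1.9 -0.9] w 28.65 p [  9.33  31.41 174.84] j [-16. -41.]
t 27.08 yaw 68.23 Mz 0.151 F [ 3.8 -1.7 -0.8] w 28.46 p [  9.26  31.42 174.82] j [-16. -44.]
t 27.17 yaw 65.22 Mz 0.207 F [ 4.1 -1.5 -0.5] w 28.48 p [  9.29  31.35 174.81] j [-15. -46.]
t 27.25 yaw 62.22 Mz 0.167 F [ 4.5 -2.2 -0.7] w 28.29 p [  9.26  31.3  174.77] j [-15. -49.]
```

Run:
```python
import numpy as np
y=[170,158,154,150,146,142,138,134,130,126,122,118,114,110,106,102,98,94,91,88,86,84,82,80,78,76,74,71,68,65,62]
m=[.141,.131,.065,.072,.168,.129,.124,.144,.134,.087,.09,.19,.153,.165,.188,.139,.185,.195,.117,.174,.165,.179,.151,.167,.162,.202,.127,.169,.151,.207,.167]
y=np.array(y);m=np.array(m)
for lo,hi in((120,180),(60,119),(60,90)):
    k=(y>=lo)&(y<=hi); c,cov=np.polyfit(np.radians(180-y[k]),m[k],1,cov=True); print(lo,hi,m[k].mean().round(3),c.round(3),np.sqrt(np.diag(cov)).round(3), (m[k]-np.polyval(c,np.radians(180-y[k]))).std().round(3))
```

```text
120 180 0.117 [-0.018  0.129] [0.043 0.03 ] 0.031
60 119 0.168 [-0.001  0.169] [0.019 0.032] 0.023
60 90 0.168 [0.014 0.143] [0.046 0.084] 0.021
```

```bash
python3 -m pendant '[[0.02,0,0,0,0,0,0],[0.02,0,0,0,2,0,0]]' 55 >/dev/null; python3 q.py; python3 -m pendant '[[0.02,0,0,0,2,0,0]]' >/dev/null; python3 q.py; python3 -m pendant '[[0.02,0,0,0,2,0,0]]' >/dev/null; python3 q.py; python3 -m pendant '[[0.02,0,0,0,2,0,0]]' >/dev/null; python3 q.py;python3 -m pendant '[[0.02,0,0,0,2,0,0]]' >/dev/null; python3 q.py; python3 -m pendant '[[0.02,0,0,0,2,0,0]]' >/dev/null; python3 q.py
```

```text
t 27.42 yaw 60.38 Mz 0.152 F [ 4.  -2.4 -1.8] w 27.96 p [  9.36  31.26 174.73] j [-14. -51.]
t 27.5 yaw 58.29 Mz 0.194 F [ 4.9 -1.6 -3.1] w 28.02 p [  9.35  31.27 174.73] j [-14. -53.]
t 27.58 yaw 56.27 Mz 0.134 F [ 4.7 -2.9 -1.5] w 27.95 p [  9.35  31.27 174.73] j [-13. -55.]
t 27.67 yaw 54.27 Mz 0.173 F [ 4.8 -2.8 -3.5] w 27.89 p [  9.35  31.24 174.73] j [-13. -56.]
t 27.75 yaw 52.27 Mz 0.197 F [ 4.7 -3.6 -1.6] w 28.06 p [  9.31  31.26 174.71] j [-13. -58.]
t 27.83 yaw 50.27 Mz 0.203 F [ 5.6 -4.2 -3.5] w 28.02 p [  9.34  31.21 174.71] j [-12. -60.]
```

```bash
for i in 1; do python3 -m pendant '[[0.02,0,0,0,2,0,0]]' >/dev/null; python3 q.py; python3 -m pendant '[[0.02,0,0,0,2,0,0]]' >/dev/null; python3 q.py; python3 -m pendant '[[0.02,0,0,0,2,0,0]]' >/dev/null; python3 q.py; python3 -m pendant '[[0.02,0,0,0,2,0,0]]' >/dev/null; python3 q.py;python3 -m pendant '[[0.02,0,0,0,2,0,0]]' >/dev/null; python3 q.py; python3 -m pendant '[[0.02,0,0,0,2,0,0]]' >/dev/null; python3 q.py; python3 -m pendant '[[0.02,0,0,0,2,0,0]]' >/dev/null; python3 q.py; done
```

```text
t 27.92 yaw 48.27 Mz 0.264 F [ 5.8 -2.  -3.1] w 28.25 p [  9.37  31.21 174.71] j [-12. -62.]
t 28.0 yaw 46.27 Mz 0.177 F [ 5.4 -3.4 -2.6] w 27.91 p [  9.36  31.2  174.68] j [-11. -64.]
t 28.08 yaw 44.27 Mz 0.204 F [ 5.2 -2.9 -3.7] w 27.79 p [  9.38  31.22 174.71] j [-11. -66.]
t 28.17 yaw 42.28 Mz 0.208 F [ 5.  -2.3 -3.3] w 27.72 p [  9.38  31.22 174.67] j [-11. -68.]
t 28.25 yaw 40.27 Mz 0.142 F [ 4.5 -3.9 -1.9] w 28.47 p [  9.41  31.19 174.69] j [-10. -69.]
t 28.33 yaw 38.27 Mz 0.25 F [ 4.9 -2.6 -2.6] w 28.05 p [  9.36  31.19 174.68] j [-10. -71.]
t 28.42 yaw 36.27 Mz 0.236 F [ 5.8 -2.9 -3.7] w 28.06 p [  9.38  31.18 174.66] j [ -9. -73.]
```

```bash
for i in 1; do python3 -m pendant '[[0.02,0,0,0,2,0,0]]' >/dev/null; python3 q.py; python3 -m pendant '[[0.02,0,0,0,2,0,0]]' >/dev/null; python3 q.py; python3 -m pendant '[[0.02,0,0,0,2,0,0]]' >/dev/null; python3 q.py; python3 -m pendant '[[0.02,0,0,0,2,0,0]]' >/dev/null; python3 q.py;python3 -m pendant '[[0.02,0,0,0,2,0,0]]' >/dev/null; python3 q.py; python3 -m pendant '[[0.02,0,0,0,2,0,0]]' >/dev/null; python3 q.py;  done
```

```text
t 28.5 yaw 34.28 Mz 0.225 F [ 4.6 -2.  -3.3] w 28.17 p [  9.36  31.23 174.68] j [ -9. -75.]
t 28.58 yaw 32.27 Mz 0.209 F [ 4.9 -3.7 -3.7] w 27.75 p [  9.37  31.17 174.66] j [ -9. -77.]
t 28.67 yaw 30.27 Mz 0.19 F [ 5.3 -2.9 -3.3] w 28.36 p [  9.39  31.19 174.68] j [ -8. -79.]
t 28.75 yaw 28.28 Mz 0.285 F [ 4.8 -2.8 -3. ] w 28.06 p [  9.39  31.21 174.66] j [ -8. -80.]
t 28.83 yaw 26.28 Mz 0.265 F [ 5.4 -2.9 -3.2] w 27.99 p [  9.39  31.23 174.65] j [ -7. -82.]
t 28.92 yaw 24.28 Mz 0.284 F [ 5.6 -2.7 -4. ] w 28.08 p [  9.4   31.19 174.66] j [ -7. -84.]
```

```bash
cat > bite.py <<'E'
import numpy as np
y=[170,158,154,150,146,142,138,134,130,126,122,118,114,110,106,102,98,94,91,88,86,84,82,80,78,76,74,71,68,65,62,60.4,58.3,56.3,54.3,52.3,50.3,48.3,46.3,44.3,42.3,40.3,38.3,36.3,34.3,32.3,30.3,28.3,26.3,24.3]
m=[.141,.131,.065,.072,.168,.129,.124,.144,.134,.087,.09,.19,.153,.165,.188,.139,.185,.195,.117,.174,.165,.179,.151,.167,.162,.202,.127,.169,.151,.207,.167,.152,.194,.134,.173,.197,.203,.264,.177,.204,.208,.142,.25,.236,.225,.209,.19,.285,.265,.284]
import sys
for a in sys.argv[1:]:
    u,v=a.split(","); y.append(float(u)); m.append(float(v))
y=np.array(y);m=np.array(m)
for hi in(119,180):
    k=y<=hi
    for sl in (.13,.15,.17):
        best=[]
        for b in np.arange(25,118,1.):
            f=sl*np.radians(np.clip(b-y[k],0,None)); d=(m[k]-f).mean(); best.append((((m[k]-f-d)**2).sum(),b,d))
        B=min(best); ok=[x[1] for x in best if x[0]<B[0]+.03**2*2]; print(hi,sl,"bite",B[1],"drag",round(B[2],3),"range",min(ok),max(ok),"F now",round(75*np.radians(B[1]-y[-1])),round(75*np.radians(min(ok)-y[-1])),round(75*np.radians(max(ok)-y[-1])))
E
python3 bite.py
```

```text
119 0.13 bite 61.0 drag 0.168 range 56.0 67.0 F now 48 41 56
119 0.15 bite 59.0 drag 0.167 range 54.0 63.0 F now 45 39 51
119 0.17 bite 56.0 drag 0.168 range 53.0 61.0 F now 41 38 48
180 0.13 bite 72.0 drag 0.146 range 66.0 77.0 F now 62 55 69
180 0.15 bite 68.0 drag 0.147 range 62.0 72.0 F now 57 49 62
180 0.17 bite 63.0 drag 0.149 range 59.0 68.0 F now 51 45 57
```

```bash
python3 -m pendant '[[0.02,0,0,0,2,0,0]]' >/dev/null; python3 q.py; python3 -m pendant '[[0.02,0,0,0,2,0,0]]' >/dev/null; python3 q.py; python3 -m pendant '[[0.02,0,0,0,2,0,0]]' >/dev/null; python3 q.py; python3 -m pendant '[[0.02,0,0,0,0,0,0]]' >/dev/null; python3 q.py
```

```text
t 29.0 yaw 22.28 Mz 0.244 F [ 6.3 -3.  -3.9] w 27.8 p [  9.39  31.22 174.64] j [ -7. -86.]
t 29.08 yaw 20.27 Mz 0.346 F [ 5.8 -3.4 -3.6] w 28.01 p [  9.43  31.17 174.63] j [ -6. -88.]
t 29.17 yaw 18.28 Mz 0.297 F [ 6.1 -2.4 -2.5] w 27.92 p [  9.44  31.21 174.67] j [ -6. -90.]
t 29.25 yaw 18.23 Mz 0.084 F [ 6.7 -2.7 -3.6] w 27.97 p [  9.42  31.15 174.61] j [ -6. -90.]
```

The torque rise over free drag is now about 0.13–0.14 N·m, which is about 65–70 N and so snug. I'm letting go and lifting clear.

```bash
python3 -m pendant '[[0.04,0,0,0,0,0,0],[0.05,0,0,0,0,0,0],[0.06,0,0,0,0,0,0],[0.06,0,0,0,0,0,0],[0.06,0,0,0,0,0,0],[0.06,0,0,0,0,0,0],[0.06,0,0,0,0,0,0]]' >/dev/null; python3 q.py; python3 -m pendant '[[0.06,-0.005,0,0,0,0,0],[0.06,-0.01,0,0,0,0,0],[0.06,-0.015,0,0,0,0,0],[0.06,-0.02,0,0,0,0,0],[0.06,-0.02,0,0,0,0,0],[0.06,-0.02,0,0,0,0,0],[0.06,-0.02,0,0,0,0,0],[0.06,-0.01,0,0,0,0,0],[0.06,0,0,0,0,0,0],[0.06,0,0,0,0,0,0]]' >/dev/null
python3 - <<'E'
from h import *
inrail()
im=optics.snapshot("side"); R=rz(-5.65); pc=R@np.array([-25,31.65,85])+[615.5,77,0]
cv2.imwrite("pics/side16f.png",im[:,:,::-1])
crop("side",im,200,195,90,75,7,"pics/o16.png",tr(CAR,pc,R,(0,255,255)))
crop("side",im,200,195,90,75,7,"pics/o16b.png")
E
```

```text
t 29.83 yaw 18.37 Mz 0.017 F [ 0.6 -0.1 -0.8] w 60.15 p [  8.59  31.46 174.8 ] j [ -6. -90.]
t 30.67 TCP in rail [  8.67  31.4  294.96] yaw 18.36 F rail [-1.  -0.5 -0.2] M rail [ 0.05 -0.01 -0.05] w 59.96
```

View pics/o16.png

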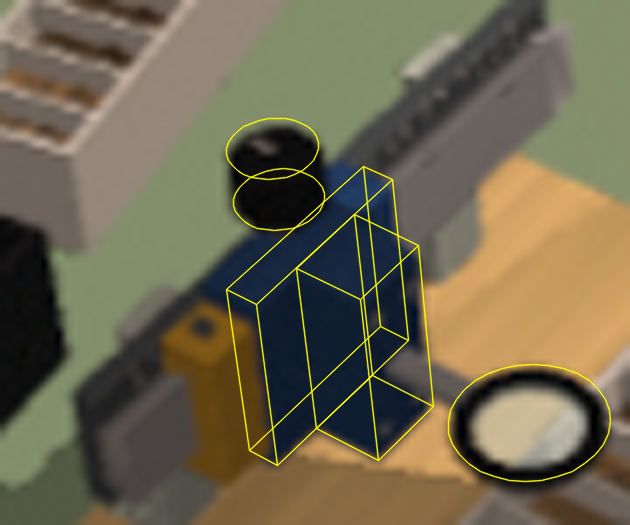

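View pics/o16b.png

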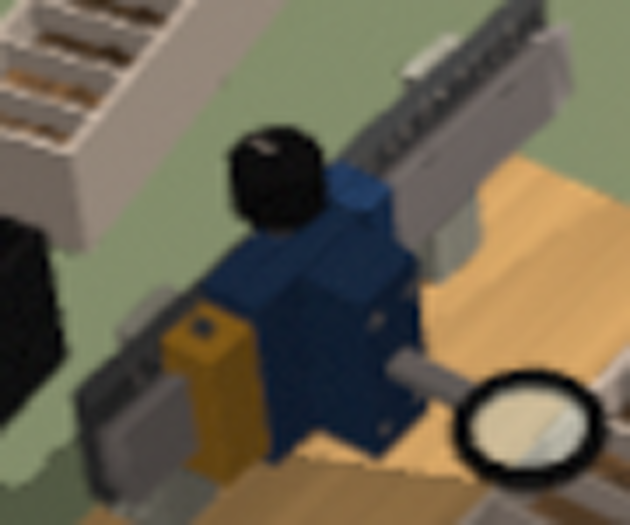

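Run:
```python
from h import *
a=cv2.imread("pics/side0.png");b=cv2.imread("pics/side16f.png")
cv2.imwrite("pics/final.png",b)
```

```text
(no output)
```

View pics/final.png

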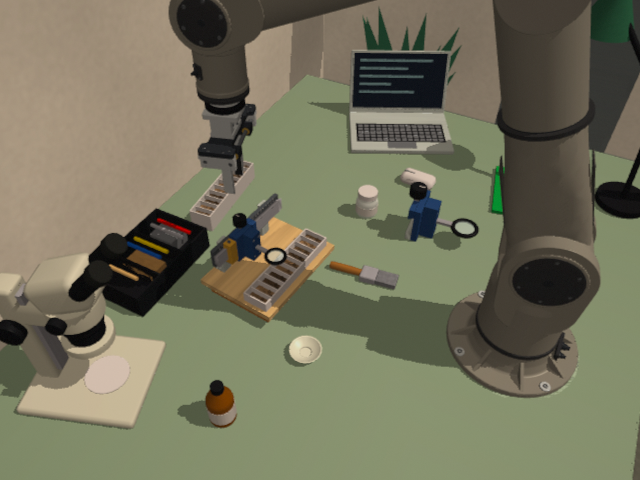

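The carriage sits clamped against the brass stop at side (240,240). The tray, jar, brush, dish, bottle and mouse are where they were, and the gripper is clear above, so I'm handing in.

```bash
python3 -c "
from workcell import manip
print(manip.finish_job())"
```

```text
the job is handed in; nothing more can be done
None
```

I slid the smaller blue carriage onto the rail from its open end until it met the brass stop. I then tightened the knob clockwise by about 161° in a single grasp, let go, and handed the job in at about 31 s.

- **Sliding on:** I gripped it by the block. The force readings showed no jamming on the way, and the push against the stop reached about 11 N (limit 30 N).
- **Clamp:** I estimate the jaw force at about 65–70 N (snug is 40–80 N). This comes from noisy torque readings and assumes a drag of about 0.15–0.165 N·m. Early readings gave about 0.12 N·m and later ones about 0.165 N·m, and I could not explain the difference. My estimate of where the jaw began to grip also varied, from about 53° to 77° of wrist yaw; that range gives about 45–77 N.
- **Last checks:** The final side picture shows the carriage upright against the stop, agreeing with the predicted position to about 0.7 pixel. The gripper was clear above it, with about zero force.
- **Other objects:** The tray, jar, bottle, brush, dish and mouse look unmoved by eye in the side view. I did not measure them or check them in the top view.

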